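Change over the cassette reader

ROBOT

A 6-joint arm with a two-finger parallel gripper is mounted at the origin on the work surface. World frame = base frame: x ahead of the robot, y to its left, z up, the work surface at z = 0. Lengths are in m, angles in rad, forces in N, time in s.
With the tool pointing down it reaches from about 0.375 to 0.825 m from the base axis. Payload 5.5 kg.
Tool frame: the origin (TCP) lies between the finger pads; the fingertips stand 11 mm ahead of it and the grasp point (between the pads) lies 8 mm behind it; z points along the fingers, y is the direction in which the jaws open and shut (so a half turn about z gives the same grasp; the last joint's range is limited). The gripper opens to 85 mm and grips with 20 to 120 N. Pads are 22 mm wide; open, the fingers measure 114 mm over their backs; the gripper's body (76 mm by 85 mm) begins 54 mm behind the grasp point. The pads swing forward as they close: fully open they stand 13 mm farther back than shut.
Start: joints at [1.316, 0.314, -0.047, 1.21, 0, 1.571], TCP at [0.151, 0.581, 0.242] pointing down, gripper open.
Joint ranges: [-2.67, 2.67], [-0.69, 1.73], [-1.03, 1.25], [-2.08, 2.16], [-1.42, 1.45], [-3.14, 3.14]. Speed limits (rad/s): [2.39, 2.39, 3.01, 3.14, 3.14, 3.14].

INTERFACE

Orientations are given as a rotation vector (axis times angle).
In Python, from plant import robot gives the robot as it stands. The module is installed in compiled form; this text tells all that it offers.
- The arm moves only by the tool carry_out, never from a script. Its argument "series" is a list of rows, each a list of 7 numbers: the shift along the tool's x, y, z in units of 30 mm (1.0 is 30 mm), then the turn, a rotation vector about the tool's x, y, z in degrees, then the closure, from 0 (fully open) to 1 (shut). In form: [[x, y, z, ax, ay, az, grip], ...]. A call has 1 to 12 rows; each row shifts and turns the pose as measured when the row begins, along the tool's axes as they then stand; what a row does not reach is not made up. A row lasts 1/8 s, in which the tool goes at most 62.5 mm and 10.7 degrees, less where a joint would pass 70% of its speed; a pose out of reach is approached as far as the arm can. A call is refused whole if a number of a shift passes 1 or a number of a turn 10.7, either way. A call with a gripper value outside its range is refused whole. The fingers move at their own pace and stop on an object; the grip force is fixed at half the most. Time passes only in rows, so rows that do not move let the fingers close. It gives the time, the measured TCP pose, the force and the opening at its end, in the units of the state.
- robot.sense(): the state, without advancing time (a new reading comes with each control period).
- robot.get_image(name): name is "side" or "top" or "wrist"; returns a dict with "img" (384x512x3 uint8, red, green, blue), "depth" (384x512 float32, m along the optical axis (not along the pixel's ray), 0 where there is no reading), "intrinsics" (3x3 intrinsics, pixels), "rvec" (rotation vector, rad) and "tvec" (3), from world to camera coordinates, as OpenCV has them. Camera axes: x right, y down, z forward; pixel columns grow to the right and rows downward; lengths in m; the calibration is good to about 2 mm. A picture is of the moment at which its call begins.
- robot.job_done(): hands the job in, once; it reports no verdict.
The state is a dict: "time_s": time; "joint_positions": joint angles; "joint_vel": joint speeds; "effort": joint torques, N m; "eef_pos": TCP position; "orientation": TCP orientation; "wrist_force": force on the tool from outside, world axes, zero at the start; "moment": the same for the moment, N m; "width": finger opening in m.
Only numpy, scipy, OpenCV 4.12 (cv2) and the standard library are available. Lean on these libraries where they do the work, as an engineer would, in place of code of your own. Each camera call takes 0.05 s, during which the arm holds its last target. There are 200 camera calls.

TASK

Get the cassette reader ready for its next run: draw its carriage fully out to the loading stop, stand the two cassettes from the drying rack in the carriage's two grooves (foot in first with the top leaning towards the robot, then straightened upright under the lips against the back posts), and push the carriage fully home again. Clear the spent things off the bench as well, every bottle into the deep bin and every filter cartridge into the shallow bin, and leave the beaker, jar and timer where they are.

Things in the scene. Friction and masses are not known exactly. Their poses are not given: they have to be found in the camera images.
- carriage (a joint): Slide of the cassette carriage on the reader's bed, in m: 0 = fully home under the clear hood, at its stop; 0.22 = fully out at the loading stop. Stays where it is left; about 2.5 N of friction.
- handle (a point): Black upright grip tab on the carriage, 36 mm (x) by 14 mm (y, the sliding direction), from 19 to 97 mm above the bench; this point is on its axis 19 mm below its top. Carriage axes: -y is the way out, +y the way home. It stands 150 mm to the -y side of the grooves' middle.
- slot_far (a point): Centre of the floor of the groove farther from the robot, 28 mm above the bench. Carriage axes: y along the groove, z up, x to the back posts (away from the robot). Both grooves: 14 mm wide, front and back walls 8 mm high, closed by end walls 14 mm high, 114 mm apart. A cassette goes in foot first along its own plane, top leaning 15 to 25 degrees to -x; lips bar the way from straight above.
- slot_near (a point): Same point of the groove nearer the robot, 100 mm from the other, alike. Behind each groove two posts stand at y = -46 and +46 mm (12 mm wide, 80 mm free between them), their front faces at x = +7 mm from this point. Swung back onto its posts, a cassette stays when let go, leaning back at most about 5 degrees; let go short of that it may fall forward.
- lips_far (a point): Point midway between the lips of the far groove's posts, at the lips' front edge and underside: 17 mm to -x of the groove's middle and 118 mm above its floor. A lip on each post top reaches from here back to the post, 5 mm thick. The near groove has the same. An upright cassette's top edge stands 8 mm below the lips.
- reader: White bed of the cassette reader, 170 x 550 x 12 mm, fixed; origin on the bench, axes as the carriage's. With the carriage fully out the grooves' middles lie at y = 0 of this frame, fully home at y = +0.22. A clear acrylic hood on posts covers y from +0.155 to +0.36, x from -0.075 to +0.095, its roof 182 to 190 mm (with its trim up to 220 mm) above the bench.
- rack: Grey plastic drying rack, 140 (x) x 120 (y) mm, fixed; origin on the bench under its centre. Its floor is 15 mm high; two slots, 8 mm wide and 30 mm deep (80 mm long in y), at x = -35 and +35 mm hold the cassettes upright.
- cassette0: Thin flat cassette, white plastic with a grey window, 110 mm high (z), 100 mm wide (y), 6 mm thick (x), same both ways round, 80 g. Origin: middle of its bottom edge; z up its height. Starts standing in a rack slot; grasp it on its thickness at the top edge.
- cassette1: Thin flat cassette, white plastic with a grey window, 110 mm high (z), 100 mm wide (y), 6 mm thick (x), same both ways round, 80 g. Origin: middle of its bottom edge; z up its height. Starts standing in a rack slot; grasp it on its thickness at the top edge.
- bottle0: Square white plastic sample bottle lying on its side: body 62 x 34 x 34 mm, neck and grey round screw cap (26 mm across) at its +x end, 86 mm long over all. Origin: centre of the square body (17 mm above the bench when lying), x along the bottle towards the cap. About 50 g. May be absent.
- bottle1: Square white plastic sample bottle lying on its side: body 62 x 34 x 34 mm, neck and grey round screw cap (26 mm across) at its +x end, 86 mm long over all. Origin: centre of the square body (17 mm above the bench when lying), x along the bottle towards the cap. About 50 g. May be absent.
- bottle2: Square white plastic sample bottle lying on its side: body 62 x 34 x 34 mm, neck and grey round screw cap (26 mm across) at its +x end, 86 mm long over all. Origin: centre of the square body (17 mm above the bench when lying), x along the bottle towards the cap. About 50 g. May be absent.
- cartridge0: White plastic filter cartridge, a flat stick lying on the bench: body 70 long x 24 wide x 20 mm high, with a round 12 mm spigot 14 mm long at each end, 98 mm over all. Origin: its centre (10 mm above the bench when lying), x along its length, z up. About 40 g. May be absent.
- cartridge1: White plastic filter cartridge, a flat stick lying on the bench: body 70 long x 24 wide x 20 mm high, with a round 12 mm spigot 14 mm long at each end, 98 mm over all. Origin: its centre (10 mm above the bench when lying), x along its length, z up. About 40 g. May be absent.
- crate_in (a point): Centre of the inner floor (4 mm above the bench) of the deep grey bin, 150 (x) x 160 (y) x 55 mm high over all, 4 mm walls, fixed: for the bottles.
- tray_in (a point): Centre of the inner floor (4 mm above the bench) of the shallow grey bin, 150 (x) x 160 (y) x 30 mm high over all, 4 mm walls, fixed: for the cartridges.
- beaker: Glass beaker, 70 mm across, 90 mm high, a bystander; origin under its base.
- jar: Amber glass jar, 60 mm across, 90 mm high, a bystander; origin under its base.
- timer: White bench timer, 70 x 50 x 30 mm, a bystander; origin under its base.

How it is judged:
On the way, in this order (a step that is already met when the one before it is completed fails the run):
1. the carriage is fully out at its loading stop (value of joint carriage above 0.212 m), for 0.2 s.
2. both cassettes stand upright in the grooves of the drawn-out carriage (((x of cassette0 in the frame of slot_far between -0.008 and 0.008 m and y of cassette0 in the frame of slot_far between -0.01 and 0.01 m and z of cassette0 in the frame of slot_far between -0.005 and 0.005 m) or (x of cassette0 in the frame of slot_near between -0.008 and 0.008 m and y of cassette0 in the frame of slot_near between -0.01 and 0.01 m and z of cassette0 in the frame of slot_near between -0.005 and 0.005 m)) and angle between each of cassette0, cassette1's own z axis and vertical below 0.16 rad and linear speed of each of cassette0, cassette1 below 0.03 m/s and ((x of cassette1 in the frame of slot_far between -0.008 and 0.008 m and y of cassette1 in the frame of slot_far between -0.01 and 0.01 m and z of cassette1 in the frame of slot_far between -0.005 and 0.005 m) or (x of cassette1 in the frame of slot_near between -0.008 and 0.008 m and y of cassette1 in the frame of slot_near between -0.01 and 0.01 m and z of cassette1 in the frame of slot_near between -0.005 and 0.005 m)) and value of joint carriage above 0.19 m), for 0.2 s.
At the end, for the whole second after the job is handed in: The carriage is home within 8 mm; each cassette stands in a groove, foot on the floor (within 5 mm), within 8 mm across and 10 mm along the groove, within 9 degrees of upright; every bottle lies in the deep bin and every cartridge in the shallow bin, below the rim or nearly so; all at rest (((x of cassette0 in the frame of slot_far between -0.008 and 0.008 m and y of cassette0 in the frame of slot_far between -0.01 and 0.01 m and z of cassette0 in the frame of slot_far between -0.005 and 0.005 m) or (x of cassette0 in the frame of slot_near between -0.008 and 0.008 m and y of cassette0 in the frame of slot_near between -0.01 and 0.01 m and z of cassette0 in the frame of slot_near between -0.005 and 0.005 m)) and angle between each of cassette0, cassette1's own z axis and vertical below 0.16 rad and linear speed of each of cassette0, cassette1 below 0.03 m/s and ((x of cassette1 in the frame of slot_far between -0.008 and 0.008 m and y of cassette1 in the frame of slot_far between -0.01 and 0.01 m and z of cassette1 in the frame of slot_far between -0.005 and 0.005 m) or (x of cassette1 in the frame of slot_near between -0.008 and 0.008 m and y of cassette1 in the frame of slot_near between -0.01 and 0.01 m and z of cassette1 in the frame of slot_near between -0.005 and 0.005 m)) and value of joint carriage below 0.008 m and x of bottle0 in the frame of crate_in between -0.072 and 0.072 m and y of bottle0 in the frame of crate_in between -0.077 and 0.077 m and z of bottle0 in the frame of crate_in between 0 and 0.06 m and linear speed of each of bottle0, bottle1, bottle2, cartridge0, cartridge1 below 0.05 m/s and x of bottle1 in the frame of crate_in between -0.072 and 0.072 m and y of bottle1 in the frame of crate_in between -0.077 and 0.077 m and z of bottle1 in the frame of crate_in between 0 and 0.06 m and x of bottle2 in the frame of crate_in between -0.072 and 0.072 m and y of bottle2 in the frame of crate_in between -0.077 and 0.077 m and z of bottle2 in the frame of crate_in between 0 and 0.06 m and x of cartridge0 in the frame of tray_in between -0.072 and 0.072 m and y of cartridge0 in the frame of tray_in between -0.077 and 0.077 m and z of cartridge0 in the frame of tray_in between 0 and 0.04 m and x of cartridge1 in the frame of tray_in between -0.072 and 0.072 m and y of cartridge1 in the frame of tray_in between -0.077 and 0.077 m and z of cartridge1 in the frame of tray_in between 0 and 0.04 m); the robot touches nothing.
It fails at once if the beaker is disturbed (moved more than 30 mm) (distance of beaker from where it was at the start of the episode above 0.03 m).
It fails at once if the jar is disturbed (moved more than 30 mm) (distance of jar from where it was at the start of the episode above 0.03 m).
It fails at once if the timer is disturbed (moved more than 30 mm) (distance of timer from where it was at the start of the episode above 0.03 m).
Of bottle0, bottle1, bottle2, cartridge0, cartridge1 only 2 to 4 are there at a start; the rules pass over those that are not, and their reading is None.
At some moment in a run one of bottle0, bottle1, bottle2, cartridge0, cartridge1 may be knocked a few centimetres aside while the robot is not near it.
It also fails if it takes over 210 s, if anything falls off the work surface, if the arm or the gripper's body presses on something with over 40 N, if the wrist force passes 120 N, or if a joint passes its speed limit or range.

## Working session

There is one attempt and no reset: what is moved stays moved. The work goes in short steps, Python scripts to look and compute and a tool call to move; the robot and the scene stay as the last step left them, time stands still between calls to the robot, and variables do not carry over. Pictures are saved under pics/ and viewed, about 12 in all and at most 16, crops included, and the job is handed in when it is done.

Besides the shell and the picture viewer there is one more tool, called after ">>>" as name(argument=value, ...) on one line, values as JSON. carry_out: Moves the arm, as the interface text tells. Its arguments: {"type":"object","properties":{"series":{"type":"array"}},"required":["series"]}

```bash
mkdir -p pics; cat > h.py <<'E'
import numpy as np, cv2
from scipy.spatial.transform import Rotation as R
from plant import robot
def shot(n,f=None):
    d=robot.get_image(n)
    if f: cv2.imwrite('pics/'+f,d['img'][:,:,::-1]); np.savez('pics/'+f[:-4],**d)
    return d
def cloud(d):
    z=np.asarray(d['depth'],float);K=np.array(d['intrinsics']);h,w=z.shape
    u,v=np.meshgrid(np.arange(w),np.arange(h))
    p=np.stack([(u-K[0,2])/K[0,0]*z,(v-K[1,2])/K[1,1]*z,z],-1)
    Rm=R.from_rotvec(np.ravel(d['rvec'])).as_matrix();t=np.ravel(d['tvec'])
    w_=(p-t)@Rm; w_[z==0]=np.nan
    return w_
def st():
    s=robot.sense();Rm=R.from_rotvec(s['orientation']).as_matrix()
    print('t',round(s['time_s'],2),'p',np.round(s['eef_pos'],4),'F',np.round(s['wrist_force'],1),'w',round(s['width'],4));print(np.round(Rm,3).tolist(),'q',np.round(s['joint_positions'],3))
    return np.array(s['eef_pos']),Rm
E
python3 - <<'E'
from h import *
st()
a=shot('top','top0.png');b=shot('side','side0.png')
for d in(a,b):
    print(np.array(d['intrinsics']).tolist()); Rm=R.from_rotvec(np.ravel(d['rvec'])).as_matrix();print(-Rm.T@np.ravel(d['tvec']))
c=cloud(a);print(c[::48,::64].round(3)[...,:].tolist())
E
```

```text
t 0.0 p [0.1511 0.5801 0.2414] F [0.4 1.  0.6] w 0.0857
[[-0.968, 0.252, -0.0], [0.252, 0.968, -0.002], [-0.0, -0.002, -1.0]] q [ 1.316  0.314 -0.048  1.21  -0.     1.571]
[[381.5794154847064, 0.0, 254.01573978802867], [0.0, 381.5794154847064, 191.72891545728382], [0.0, 0.0, 1.0]]
[0.33793322 0.05250788 1.24097965]
[[355.06642196662875, 0.0, 250.08434964613753], [0.0, 355.06642196662875, 195.80552223559366], [0.0, 0.0, 1.0]]
[-0.13278999 -0.71139515  0.8842056 ]
[[[1.391, 1.1, -0.121], [1.584, 0.983, -0.371], [1.867, 0.818, -0.739], [1.877, 0.444, -0.752], [1.871, 0.066, -0.746], [1.87, -0.31, -0.745], [1.879, -0.688, -0.758], [1.875, -1.061, -0.753]], [[1.359, 1.293, -0.417], [1.358, 0.983, -0.415], [1.568, 0.803, -0.756], [1.564, 0.432, -0.75], [1.565, 0.065, -0.753], [1.558, -0.3, -0.741], [1.564, -0.668, -0.751], [1.56, -1.029, -0.745]], [[1.263, 1.495, -0.739], [0.917, 0.73, 0.003], [0.824, 0.433, 0.2], [0.826, 0.246, 0.196], [0.917, 0.059, 0.002], [0.919, -0.163, -0.001], [0.843, -0.328, 0.162], [0.83, -0.505, 0.19]], [[0.744, 0.937, -0.006], [0.741, 0.71, 0.006], [0.671, 0.416
[... 180 characters left out ...]
414, 0.198], [0.549, 0.245, 0.145], [0.576, 0.058, 0.012], [0.579, -0.154, -0.003], [0.579, -0.364, 0.003], [0.579, -0.574, 0.003]], [[0.41, 0.821, 0.102], [0.417, 0.68, 0.002], [0.418, 0.471, 0.004], [0.419, 0.264, 0.002], [0.42, 0.057, 0.0], [0.418, -0.144, 0.035], [0.421, -0.354, 0.005], [0.422, -0.562, -0.002]], [[0.269, 0.825, 0.068], [0.266, 0.664, 0.003], [0.267, 0.461, 0.003], [0.268, 0.259, -0.001], [0.269, 0.057, -0.002], [0.27, -0.145, 0.001], [0.271, -0.347, -0.001], [0.272, -0.548, -0.003]], [[0.178, 0.638, 0.331], [0.122, 0.65, 0.002], [0.128, 0.442, 0.031], [0.125, 0.253, 0.004], [0.126, 0.056, 0.007], [0.126, -0.142, -0.004], [0.127, -0.339, -0.005], [0.128, -0.535, -0.003]]]
```

View pics/top0.png

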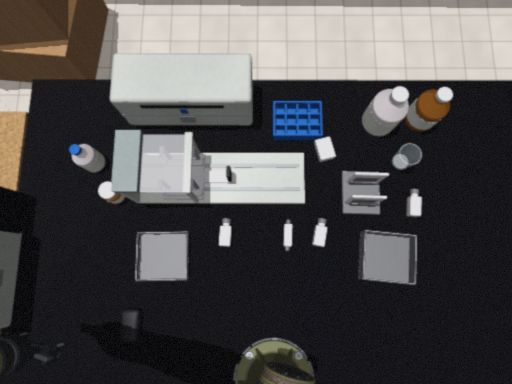

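View pics/side0.png

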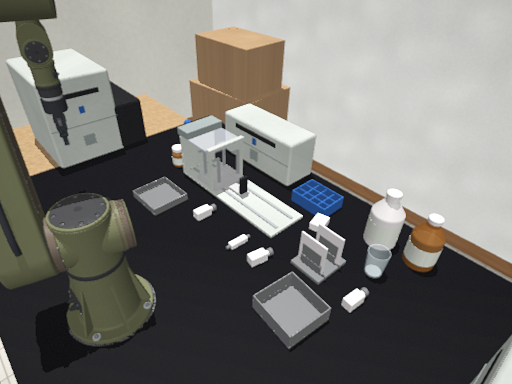

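```bash
cat >> h.py <<'E'
def pix(d,uv,h):
    K=np.array(d['intrinsics']);uv=np.atleast_2d(np.asarray(uv,float))
    r=np.c_[(uv[:,0]-K[0,2])/K[0,0],(uv[:,1]-K[1,2])/K[1,1],np.ones(len(uv))]
    Rm=R.from_rotvec(np.ravel(d['rvec'])).as_matrix();o=-Rm.T@np.ravel(d['tvec']);r=r@Rm
    return o+r*((h-o[2])/r[:,2])[:,None]
def proj(d,P):
    return cv2.projectPoints(np.atleast_2d(np.asarray(P,float)),np.array(d['rvec'],float).reshape(3,1),np.array(d['tvec'],float).reshape(3,1),np.array(d['intrinsics'],float),None)[0].reshape(-1,2)
E
python3 - <<'E'
from h import *
d=dict(np.load('pics/top0.npz'));c=cloud(d)
g=cv2.cvtColor(d['img'],cv2.COLOR_RGB2GRAY)
for n,(u0,v0,u1,v1),h in [('bA',(212,214,238,250),.034),('cart',(278,216,298,255),.02),('bB',(308,214,333,250),.034),('bC',(402,186,428,220),.034),('binL',(130,226,194,286),.04),('binR',(354,226,422,288),.04),('bedR',(215,148,310,208),.012),('rack',(336,168,386,218),.015)]:
    m=np.zeros_like(g);m[v0:v1,u0:u1]=(g[v0:v1,u0:u1]>60)*255
    cs,_=cv2.findContours(m,cv2.RETR_EXTERNAL,cv2.CHAIN_APPROX_NONE);k=max(cs,key=cv2.contourArea)
    mm=cv2.drawContours(np.zeros_like(g),[k],-1,255,-1)>0
    P=pix(d,k[:,0],h)
    r=cv2.minAreaRect((P[:,:2]*1000).astype(np.float32))
    print(n,'ctr',np.round(r[0]),'size',np.round(r[1]),'ang',round(r[2],1),'zpct',np.round(np.nanpercentile(c[mm][:,2],[10,50,90,97]),3))
t=np.concatenate([cv2.resize(d['img'][100:260,u:u+145],None,fx=5.5,fy=5.5,interpolation=cv2.INTER_CUBIC)[:440] for u in (180,)],0)
x=cv2.resize(d['img'][120:290,105:430],None,fx=2.46,fy=2.46,interpolation=cv2.INTER_CUBIC)
cv2.imwrite('pics/z1.png',x[:,:,::-1])
E
```

```text
bA ctr [442. 157.] size [88. 41.] ang 0.3 zpct [0.001 0.032 0.036 0.037]
cart ctr [437. -43.] size [29. 99.] ang 89.2 zpct [-0.001  0.017  0.021  0.023]
bB ctr [ 444. -145.] size [42. 91.] ang 79.2 zpct [0.    0.031 0.036 0.038]
bC ctr [ 540. -445.] size [47. 93.] ang 85.5 zpct [0.002 0.03  0.034 0.037]
binL ctr [369. 352.] size [151. 165.] ang 0.3 zpct [0.001 0.005 0.027 0.032]
binR ctr [ 368. -355.] size [167. 155.] ang 85.0 zpct [0.    0.004 0.051 0.055]
bedR ctr [626.  46.] size [173. 298.] ang 0.2 zpct [0.008 0.012 0.017 0.025]
rack ctr [ 576. -294.] size [141. 144.] ang 87.8 zpct [0.011 0.016 0.114 0.124]
```

View pics/z1.png

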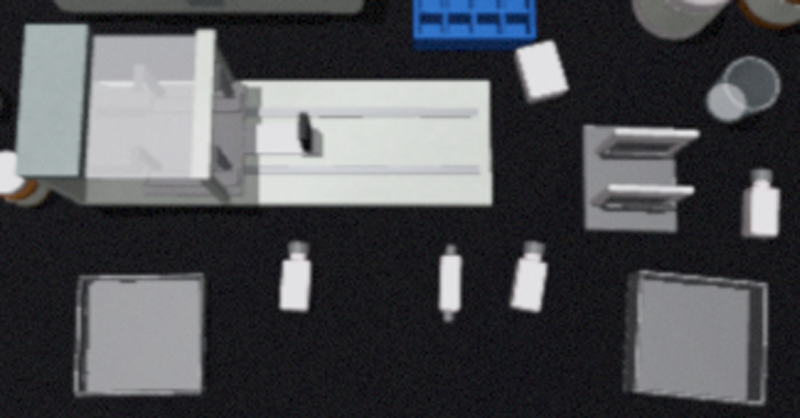

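```bash
cat >> h.py <<'E'
def go(p,Rt=None):
    "print shift to target in tool axes/30mm and turn in deg"
    s=robot.sense();Rm=R.from_rotvec(s['orientation'])
    print('shift',np.round(Rm.inv().apply(np.array(p)-s['eef_pos'])/.03,2), 'turn',None if Rt is None else np.round((Rm.inv()*Rt).as_rotvec(degrees=True),1))
E
python3 - <<'E'
from h import *
d=dict(np.load('pics/top0.npz'));c=cloud(d)
print('handle top',pix(d,[228,166.5],.097),'beaker',pix(d,[407,156],.05),'timer',pix(d,[325,149],.03),'jar',pix(d,[112,192],.06))
# cassette tops
m=(c[:,:,2]>.112)&(c[:,:,2]<.14);m[:,:340]=0;m[:,392:]=0;m[:165]=0;m[215:]=0
P=c[m]; 
for lo,hi in((.5,.575),(.575,.66)):
    Q=P[(P[:,0]>lo)&(P[:,0]<hi)]
    print(len(Q),np.median(Q,0),np.percentile(Q[:,1],[1,99]),np.polyfit(Q[:,1],Q[:,0],1))
# handle cloud
m=(c[:,:,2]>.08)&(c[:,:,2]<.11);m[:,:215]=0;m[:,240:]=0
print('handle',c[m].min(0),c[m].max(0),np.median(c[m],0),m.sum())
print('carriage pixels z along row 175',c[175,205:240,1:].round(3).tolist())
Rt=R.from_matrix(np.array([[-1,0,0],[0,1,0],[0,0,-1]]).T)
go([.62,.08,.25],Rt)
E
```

```text
handle top [[0.63915414 0.14450976 0.097     ]] beaker [[ 0.68797956 -0.42902819  0.05      ]] timer [[ 0.71719538 -0.1692611   0.03      ]] jar [[0.56472825 0.51312815 0.06      ]]
93 [ 0.54241167 -0.27351534  0.12343047] [-0.32877611 -0.22912845] [0.03010153 0.55029993]
100 [ 0.61063321 -0.29014421  0.12275279] [-0.3385909  -0.24088337] [0.03290282 0.62099008]
handle [0.60805344 0.11258251 0.08010523] [0.811663   0.19029033 0.10966068] [0.80889838 0.14448445 0.09598918] 141
carriage pixels z along row 175 [[0.226, 0.023], [0.222, 0.023], [0.22, 0.017], [nan, nan], [0.213, 0.02], [0.21, 0.018], [0.206, 0.022], [0.202, 0.026], [0.2, 0.019], [0.195, 0.027], [0.192, 0.027], [0.19, 0.019], [0.186, 0.024], [0.183, 0.022], [0.179, 0.025], [0.176, 0.029], [0.173, 0.025], [0.17, 0.024], [0.166, 0.023], [0.163, 0.022], [0.16, 0.022], [0.157, 0.022], [0.147, 0.096], [0.144, 0.096], [0.141, 0.095], [0.138, 0.098], [0.136, 0.075], [0.136, 0.028], [0.133, 0.025], [0.13, 0.024], [0.128, 0.012], [0.124, 0.011], [0.121, 0.015], [0.118, 0.012], [0.115, 0.005]]
shift [-19.33 -12.19  -0.26] turn [ -0.1  -0.  -14.6]
```

>>> carry_out(series=[[0,0,-0.9,0,0,-7.3,0],[0,0,-0.9,0,0,-7.3,0],[-1,-0.93,0,0,0,0,0],[-1,-0.93,0,0,0,0,0],[-1,-0.93,0,0,0,0,0],[-1,-0.93,0,0,0,0,0],[-1,-0.93,0,0,0,0,0],[-1,-0.93,0,0,0,0,0],[-1,-0.93,0,0,0,0,0],[-1,-0.93,0,0,0,0,0],[0,0,0,0,0,0,0]])

```text
time_s: 1.48
eef_pos: [0.3988, 0.3507, 0.2927]
orientation: [0.017, -3.137, 0.015]
wrist_force: [0.1, -0.1, -0.4]
width: 0.0852
```

```bash
python3 - <<'E'
from h import *
st()
Rt=R.from_matrix(np.array([[-1,0,0],[0,1,0],[0,0,-1]]).T)
go([.63,.1425,.25],Rt)
E
```

```text
t 1.48 p [0.3988 0.3507 0.2927] F [ 0.1 -0.1 -0.4] w 0.0852
[[-1.0, -0.011, -0.004], [-0.011, 1.0, -0.01], [0.004, -0.01, -1.0]] q [ 0.724  0.176 -0.11   1.294 -0.005  0.713]
shift [-7.64 -7.01  1.46] turn [-0.6 -0.2  0.6]
```

>>> carry_out(series=[[-0.95,-0.88,0,-0.6,0,0.6,0],[-0.95,-0.88,0,0,0,0,0],[-0.95,-0.88,0,0,0,0,0],[-0.95,-0.88,0,0,0,0,0],[-0.95,-0.88,0,0,0,0,0],[-0.95,-0.88,0,0,0,0,0],[-0.95,-0.88,0,0,0,0,0],[-0.95,-0.88,0,0,0,0,0],[0,0,0,0,0,0,0]])

```text
time_s: 2.6
eef_pos: [0.6297, 0.1412, 0.2873]
orientation: [0.013, -3.13, -0.005]
wrist_force: [-0.3, 0.3, -0.7]
width: 0.0853
```

```bash
python3 - <<'E'
from h import *
st()
Rt=R.from_matrix(np.array([[-1,0,0],[0,1,0],[0,0,-1]]).T)
d=shot('wrist','w1.png');c=cloud(d)
Rm=R.from_rotvec(np.ravel(d['rvec'])).as_matrix();print(-Rm.T@np.ravel(d['tvec']),Rm[2])
m=(c[:,:,2]>.088)&(c[:,:,2]<.105);P=c[m];P=P[(abs(P[:,0]-.63)<.06)&(abs(P[:,1]-.1425)<.05)]
print(len(P),np.percentile(P,[2,50,98],axis=0))
go([.63,.1425,.25],Rt)
E
```

```text
t 2.6 p [0.6297 0.1412 0.2873] F [-0.3  0.3 -0.7] w 0.0853
[[-1.0, -0.009, -0.012], [-0.009, 1.0, 0.003], [0.012, 0.003, -1.0]] q [0.218 0.401 0.178 1.358 0.006 0.209]
[0.55962341 0.14039569 0.41947077] [ 0.27289484  0.0049245  -0.96203126]
507 [[0.60992618 0.13638406 0.09349863]
 [0.62664725 0.14233927 0.09647267]
 [0.64405512 0.14906922 0.09815436]]
shift [-0.05  0.    1.25] turn [ 0.2 -0.7  0.6]
```

View pics/w1.png

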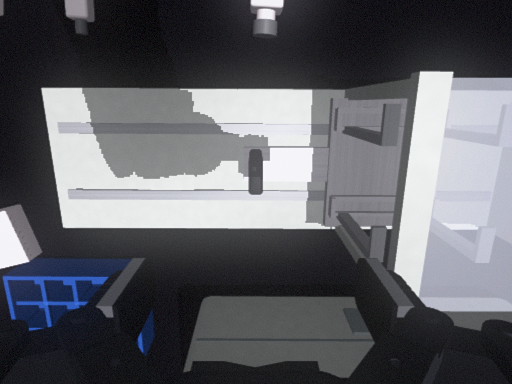

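>>> carry_out(series=[[0.09,0.04,0,0.2,-0.7,0.6,0],[0,0,1,0,0,0,0],[0,0,1,0,0,0,0],[0,0,1,0,0,0,0],[0,0,1,0,0,0,0],[0,0,1,0,0,0,0],[0,0,1,0,0,0,0],[0,0,0.6,0,0,0,0],[0,0,0.6,0,0,0,0],[0,0,0,0,0,0,1],[0,0,0,0,0,0,1],[0,0,0,0,0,0,1]])

```text
time_s: 4.15
eef_pos: [0.6157, 0.1588, 0.0717]
orientation: [-0.022, 3.133, 0.004]
wrist_force: [-1.4, -4.3, 2.5]
width: 0.032
```

>>> carry_out(series=[[0,0,0,0,0,0,1],[0,0,0,0,0,0,1],[0,0,0,0,0,0,1]])

```text
time_s: 4.53
eef_pos: [0.6159, 0.1579, 0.0726]
orientation: [-0.02, 3.133, 0.002]
wrist_force: [-0.4, -1.2, -1.0]
width: 0.0131
```

```bash
python3 - <<'E'
from h import *
st();a=shot('top');c=cloud(a)
for v in (166,169,172,175): print(c[v,218:236,1:].round(3).tolist())
s=shot('side','s1.png');cv2.imwrite('pics/s1z.png',cv2.resize(s['img'][100:250,150:350],None,fx=4,fy=4)[:,:,::-1])
E
```

```text
t 4.53 p [0.6159 0.1579 0.0726] F [-0.4 -1.2 -1. ] w 0.0131
[[-1.0, -0.012, 0.009], [-0.012, 1.0, 0.001], [-0.009, 0.001, -1.0]] q [ 0.251  0.483 -0.201  0.877 -0.001  0.239]
[[0.116, 0.648], [0.115, 0.649], [0.113, 0.647], [0.112, 0.647], [0.11, 0.647], [0.108, 0.648], [0.107, 0.649], [0.105, 0.648], [0.103, 0.648], [0.102, 0.647], [0.1, 0.646], [0.099, 0.647], [0.097, 0.648], [0.096, 0.646], [0.094, 0.646], [0.092, 0.645], [0.091, 0.644], [0.089, 0.643]]
[[0.116, 0.65], [0.114, 0.652], [0.113, 0.65], [0.111, 0.651], [0.109, 0.652], [0.108, 0.651], [0.106, 0.651], [0.105, 0.651], [0.103, 0.652], [0.102, 0.65], [0.1, 0.652], [0.098, 0.652], [0.097, 0.651], [0.095, 0.651], [0.094, 0.65], [0.092, 0.649], [0.091, 0.647], [0.089, 0.649]]
[[0.115, 0.655], [0.114, 0.652], [0.112, 0.655], [0.111, 0.653], [0.109, 0.653], [0.107, 0.654], [0.106, 0.654], [0.104, 0.656], [0.103, 0.654], [0.101, 0.656], [0.1, 0.653], [0.098, 0.653], [0.096, 0.654], [0.095, 0.655], [0.093, 0.654], [0.092, 0.653], [0.09, 0.651], [0.089, 0.653]]
[[0.115, 0.657], [0.113, 0.658], [0.112, 0.659], [0.11, 0.658], [0.109, 0.658], [0.107, 0.657], [0.105, 0.658], [0.104, 0.658], [0.102, 0.658], [0.101, 0.657], [0.099, 0.657], [0.098, 0.656], [0.096, 0.658], [0.094, 0.659], [0.093, 0.656], [0.091, 0.656], [0.09, 0.655], [0.088, 0.656]]
```

View pics/s1z.png

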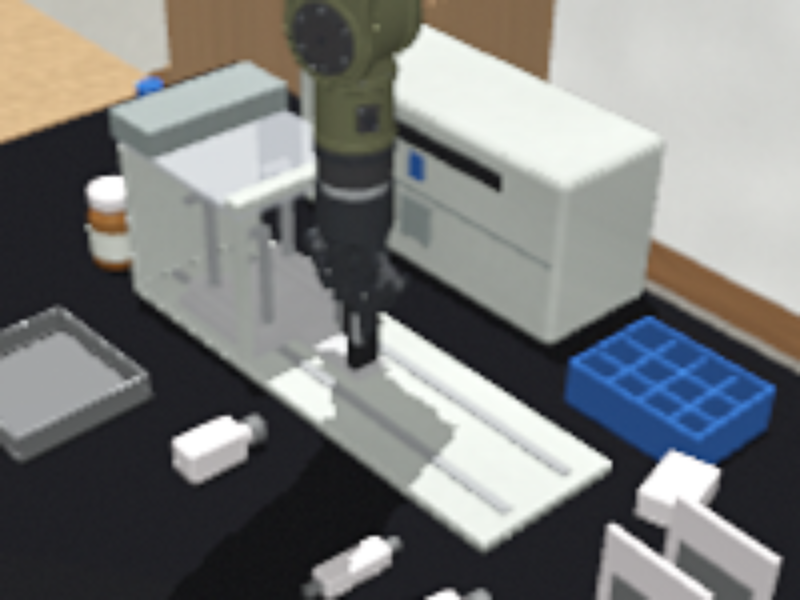

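>>> carry_out(series=[[0,0,0,0,0,0,1],[0,0,0,0,0,0,1],[0,0,0,0,0,0,1]])

```text
time_s: 5.0
eef_pos: [0.6159, 0.1579, 0.0726]
orientation: [-0.019, 3.133, 0.002]
wrist_force: [-0.1, -1.3, -1.5]
width: 0.0133
```

```bash
python3 - <<'E'
from h import *
st();d=shot('wrist','w2.png')
E
```

```text
t 5.0 p [0.6159 0.1579 0.0726] F [-0.1 -1.3 -1.5] w 0.0133
[[-1.0, -0.012, 0.009], [-0.012, 1.0, 0.001], [-0.009, 0.001, -1.0]] q [ 0.251  0.483 -0.201  0.877 -0.001  0.239]
```

View pics/w2.png

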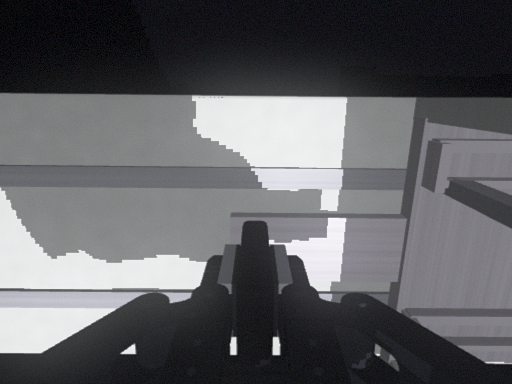

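```bash
python3 - <<'E'
from h import *
for f in('w1','w2'):
    d=dict(np.load(f'pics/{f}.npz'));c=cloud(d)
    Rm=R.from_rotvec(np.ravel(d['rvec'])).as_matrix();print(f,-Rm.T@np.ravel(d['tvec']))
    if f=='w2':
        for v in (232,250,270,300):print([c[v,u].round(3).tolist() for u in(240,250,256,262,270,215)])
    m=(c[:,:,2]>.0)&(c[:,:,2]<.06)&(abs(c[:,:,0]-.61)<.12)
    # posts: carriage pts 30-90mm
    for lo,hi in((.02,.032),(.05,.09),(.13,.16)):
        P=c[(c[:,:,2]>lo)&(c[:,:,2]<hi)&(c[:,:,0]>.5)&(c[:,:,0]<.75)&(c[:,:,1]>.1)&(c[:,:,1]<.42)]
        if len(P):print(lo,len(P),np.percentile(P,[1,50,99],axis=0).round(3).tolist())
E
```

```text
w1 [0.55962341 0.14039569 0.41947077]
0.02 9122 [[0.554, 0.131, 0.022], [0.627, 0.249, 0.027], [0.701, 0.308, 0.03]]
0.05 739 [[0.543, 0.137, 0.05], [0.612, 0.244, 0.072], [0.712, 0.252, 0.089]]
0.13 1688 [[0.543, 0.24, 0.131], [0.583, 0.244, 0.151], [0.689, 0.253, 0.158]]
w2 [0.54306913 0.15704282 0.20330201]
[[0.617, 0.15, 0.024], [0.609, 0.156, 0.041], [0.61, 0.159, 0.041], [0.609, 0.162, 0.042], [0.616, 0.167, 0.024], [0.622, 0.134, 0.011]]
[[0.61, 0.151, 0.061], [0.61, 0.156, 0.061], [0.61, 0.159, 0.063], [0.61, 0.161, 0.062], [0.605, 0.164, 0.071], [0.634, 0.134, 0.012]]
[[0.61, 0.152, 0.08], [0.61, 0.156, 0.081], [0.609, 0.158, 0.081], [0.61, 0.161, 0.081], [0.611, 0.164, 0.078], [0.609, 0.142, 0.082]]
[[0.613, 0.153, 0.097], [0.613, 0.156, 0.097], [0.613, 0.158, 0.097], [0.613, 0.161, 0.096], [0.613, 0.163, 0.097], [0.604, 0.145, 0.11]]
0.02 26156 [[0.553, 0.149, 0.021], [0.623, 0.254, 0.027], [0.698, 0.312, 0.031]]
0.05 6267 [[0.543, 0.139, 0.051], [0.59, 0.243, 0.073], [0.611, 0.265, 0.09]]
0.13 14838 [[0.598, 0.103, 0.13], [0.603, 0.158, 0.138], [0.612, 0.213, 0.148]]
```

>>> carry_out(series=[[0,-0.5,0,0,0,0,1],[0,-0.7,0,0,0,0,1],[0,-0.7,0,0,0,0,1],[0,-0.7,0,0,0,0,1],[0,-0.7,0,0,0,0,1]])

```text
time_s: 5.68
eef_pos: [0.6162, 0.0571, 0.0725]
orientation: [-0.025, 3.134, 0.01]
wrist_force: [-3.0, 3.5, 1.9]
width: 0.0131
```

>>> carry_out(series=[[0,-0.7,0,0,0,0,1],[0,-0.7,0,0,0,0,1],[0,-0.7,0,0,0,0,1],[0,-0.7,0,0,0,0,1],[0,-0.5,0,0,0,0,1],[0,-0.3,0,0,0,0,1],[0,-0.3,0,0,0,0,1]])

```text
time_s: 6.55
eef_pos: [0.6164, -0.0623, 0.0725]
orientation: [-0.026, 3.134, 0.039]
wrist_force: [-2.9, 49.3, 5.0]
width: 0.013
```

>>> carry_out(series=[[0,0.02,0,0,0,0,1],[0,0,0,0,0,0,1],[0,0,0,0,0,0,1],[0,0,0,0,0,0,0],[0,0,0,0,0,0,0],[0,0,0,0,0,0,0],[0,0,0,0,0,0,0]])

```text
time_s: 7.42
eef_pos: [0.6181, -0.0629, 0.0726]
orientation: [-0.029, 3.132, 0.035]
wrist_force: [-0.1, 0.0, -0.7]
width: 0.084
```

>>> carry_out(series=[[0,0,-0.6,0,0,0,0],[0,0,-0.9,0,0,0,0],[0,0,-0.9,0,0,0,0],[0,0,-0.9,0,0,0,0],[0,0,-0.9,0,0,0,0],[0,0,-0.9,0,0,0,0],[0.2,0.6,-0.9,0,0,0,0],[0.4,0.9,-0.9,0,0,0,0],[0.4,0.9,-0.4,0,0,0,0],[0.4,0.9,0,0,0,0,0],[0.4,0.9,0,0,0,0,0],[0,0,0,0,0,0,0]])

```text
time_s: 8.93
eef_pos: [0.5592, 0.0597, 0.3179]
orientation: [-0.027, 3.115, 0.036]
wrist_force: [-0.2, -0.4, 0.2]
width: 0.0855
```

```bash
python3 - <<'E'
from h import *
st();d=shot('wrist','w3.png');c=cloud(d)
print(c[::32,::40].round(3)[...,2].tolist())
E
```

```text
t 8.93 p [0.5592 0.0597 0.3179] F [-0.2 -0.4  0.2] w 0.0855
[[-1.0, -0.018, 0.026], [-0.017, 1.0, 0.023], [-0.026, 0.023, -0.999]] q [ 0.095  0.199 -0.026  1.318  0.021  0.077]
[[-0.001, -0.0, -0.0, -0.001, 0.015, -0.002, 0.002, 0.0, -0.0, -0.0, -0.001, 0.018, 0.003], [-0.002, 0.0, 0.03, 0.002, 0.02, 0.001, 0.001, 0.001, 0.026, 0.0, -0.0, 0.026, 0.004], [0.0, 0.0, 0.024, 0.0, 0.02, -0.001, -0.0, 0.0, 0.034, 0.001, -0.001, 0.0, -0.001], [0.001, 0.002, 0.001, -0.002, -0.002, -0.001, 0.0, 0.0, -0.0, -0.0, -0.0, -0.001, 0.0], [0.016, -0.0, -0.001, -0.001, 0.001, 0.001, 0.0, -0.001, 0.001, 0.0, -0.001, 0.001, 0.001], [0.015, -0.0, 0.001, 0.001, 0.014, 0.012, 0.035, 0.036, 0.041, 0.01, 0.013, 0.125, 0.011], [0.036, -0.0, 0.001, -0.001, 0.024, 0.025, 0.027, 0.029, 0.113, 0.012, 0.011, 0.013, 0.195], [0.001, 0.0, 0.0, 0.0, 0.013, 0.013, 0.027, 0.028, 0.013, 0.011, 0.011, 0.012, 0.201], [-0.001, -0.001, 0.03, -0.002, 0.012, 0.013, 0.027, 0.027, 0.013, 0.012, 0.012, 0.012, 0.202], [0.001, -0.0, 0.031, 0.345, 0.011, 0.012, 0.0, -0.001, 0.151, 0.328, 0.348, 0.0, 0.202], [0.011, 0.001, 0.365, 0.355, 0.034, 0.034, 0.0, 0.018, 0.019, 0.018, 0.36, 0.367, 0.19], [0.378, 0.371, 0.383, 0.383, 0.01, 0.011, -0.0, 0.085, 0.085, 0.084, 0.384, 0.38, 0.374]]
```

View pics/w3.png

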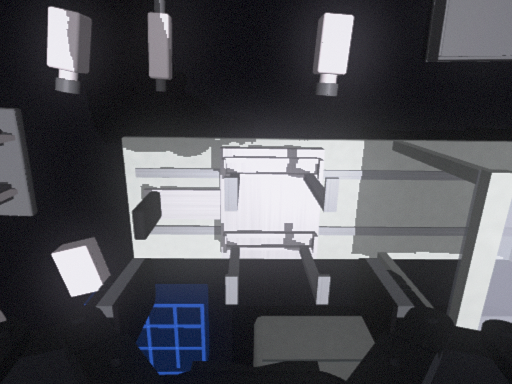

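```bash
python3 - <<'E'
from h import *
d=dict(np.load('pics/w3.npz'));c=cloud(d)
m=((c[:,:,2]>.143)&(c[:,:,2]<.158)&(c[:,:,1]<.17)).astype(np.uint8)
n,l,s,ce=cv2.connectedComponentsWithStats(m)
for i in range(1,n):
    if s[i,4]>60:
        P=c[l==i];print('lip',s[i].tolist(),np.percentile(P,[3,50,97],axis=0).round(4).tolist())
# groove walls: points z .034-.046 (walls 36, end walls 42)
m=((c[:,:,2]>.033)&(c[:,:,2]<.046)&(c[:,:,0]>.5)&(c[:,:,0]<.75)&(c[:,:,1]>.0)&(c[:,:,1]<.17)).astype(np.uint8)
n,l,s,ce=cv2.connectedComponentsWithStats(m)
for i in range(1,n):
    if s[i,4]>25:
        P=c[l==i];print('wall',s[i].tolist(),np.percentile(P,[3,50,97],axis=0).round(4).tolist())
a=shot('top','top2.png')
cv2.imwrite('pics/w3z.png',cv2.resize(d['img'][140:310,210:345],None,fx=4.4,fy=3.5,interpolation=cv2.INTER_CUBIC)[:,:,::-1])
E
```

```text
lip [224, 176, 14, 36, 493] [[0.5591, 0.036, 0.1475], [0.5745, 0.0416, 0.1507], [0.5902, 0.0478, 0.1522]]
lip [322, 177, 18, 35, 501] [[0.5589, 0.1277, 0.1465], [0.5736, 0.1331, 0.1507], [0.5893, 0.1395, 0.1519]]
lip [225, 274, 13, 31, 390] [[0.6589, 0.0361, 0.1477], [0.6728, 0.042, 0.1507], [0.6901, 0.048, 0.1521]]
lip [315, 274, 15, 31, 405] [[0.6586, 0.1279, 0.1464], [0.6736, 0.1333, 0.1507], [0.6901, 0.1395, 0.1519]]
wall [221, 157, 103, 25, 994] [[0.5628, 0.0279, 0.0338], [0.5683, 0.0936, 0.0361], [0.5866, 0.1479, 0.0429]]
wall [223, 232, 95, 24, 922] [[0.6627, 0.0281, 0.0337], [0.6685, 0.0905, 0.036], [0.6864, 0.1479, 0.0432]]
```

View pics/w3z.png

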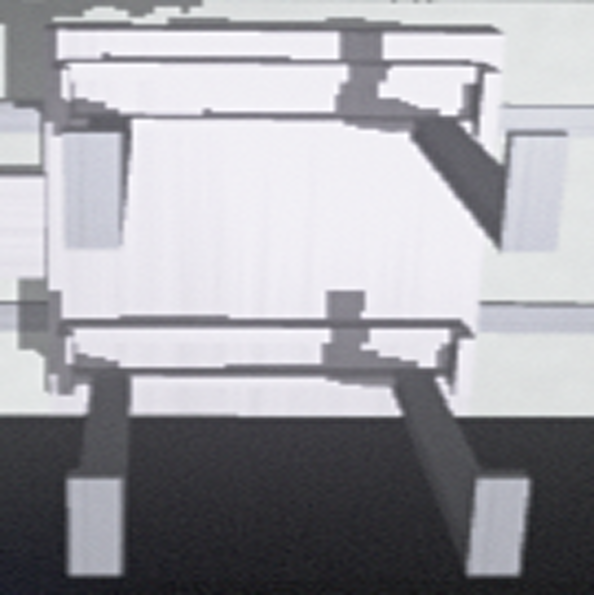

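>>> carry_out(series=[[0,0,0,0,0,10.2,0],[0,0,0,0,0,10.2,0],[0,0,0,0,0,10.2,0],[0,0,0,0,0,10.2,0],[0,0,0,0,0,10.2,0],[0,0,0,0,0,10.2,0],[0,0,0,0,0,10.2,0],[0,0,0,0,0,10.2,0],[0,0,0,0,0,10.2,0],[0,0,0,0,0,0,0]])

```text
time_s: 10.28
eef_pos: [0.5638, 0.0471, 0.3188]
orientation: [2.305, 2.127, 0.05]
wrist_force: [-0.1, 0.0, 0.1]
width: 0.0857
```

>>> carry_out(series=[[-1,0,0,0,0,0,0],[-1,0,0,0,0,0,0],[-1,0,0,0,0,0,0],[-1,0,0,0,0,0,0],[-1,0,0,0,0,0,0],[-1,0,0,0,0,0,0],[-1,0,0,0,0,0,0],[-1,0,0,0,0,0,0],[-1,0,0,0,0,0,0],[-1,0,0,0,0,0,0],[0,0,0,0,0,0,0]])

```text
time_s: 11.65
eef_pos: [0.5438, -0.2689, 0.3131]
orientation: [2.266, 2.166, 0.048]
wrist_force: [-0.1, -0.3, 0.6]
width: 0.0857
```

```bash
cat >> h.py <<'E'
def down(yaw=0,tilt=0):
    "tool y along world +x turned by yaw, z down; tilt deg: tool top leans to -x"
    M=R.from_matrix(np.array([[0,1,0],[1,0,0],[0,0,-1]],float).T)
    return R.from_euler('z',yaw,degrees=True)*R.from_euler('y',-tilt,degrees=True)*M
E
python3 - <<'E'
from h import *
p,_=st();d=shot('wrist','w4.png');c=cloud(d)
P=c[(c[:,:,2]>.108)&(c[:,:,2]<.135)&(c[:,:,0]>.5)&(c[:,:,0]<.66)&(c[:,:,1]<-.2)&(c[:,:,1]>-.38)]
for lo,hi in((.5,.578),(.578,.66)):
    Q=P[(P[:,0]>lo)&(P[:,0]<hi)];T=Q[Q[:,2]>np.percentile(Q[:,2],97)-.004]
    print(len(T),np.percentile(T,[3,50,97],axis=0).round(4).tolist(),np.polyfit(T[:,1],T[:,0],1))
go([.543,-.28,.25],down(-1.8))
E
```

```text
t 11.65 p [ 0.5438 -0.2689  0.3131] F [-0.1 -0.3  0.6] w 0.0857
[[0.045, 0.999, 0.027], [0.999, -0.045, 0.016], [0.018, 0.026, -1.0]] q [-0.473  0.296  0.089  1.347  0.027  1.143]
614 [[0.5405, -0.3275, 0.1236], [0.5438, -0.2782, 0.1248], [0.5471, -0.2332, 0.1262]] [0.02529694 0.55087722]
662 [[0.6098, -0.3377, 0.1227], [0.6134, -0.2877, 0.1247], [0.6169, -0.2432, 0.1259]] [0.02478274 0.62044352]
shift [-0.45 -0.07  2.1 ] turn [ 1.5 -1.  -0.8]
```

View pics/w4.png

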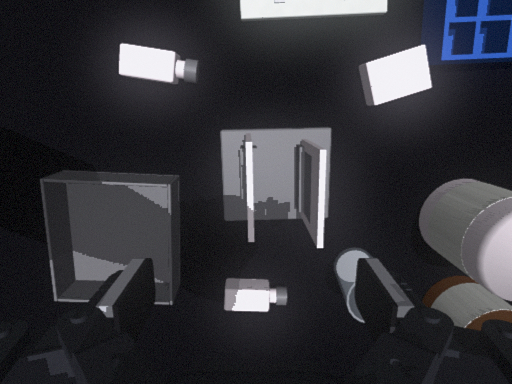

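```bash
python3 - <<'E'
from h import *
go([.6133,-.2905,.18],down(-1.4))
E
```

```text
shift [-0.73  2.23  4.49] turn [ 1.5 -1.  -1.2]
```

>>> carry_out(series=[[0,0,0,1.5,-1,-1.2,0.5],[-0.22,0.78,0,0,0,0,0.5],[-0.22,0.78,0,0,0,0,0.5],[-0.22,0.77,0,0,0,0,0.5],[0,0,0.8,0,0,0,0.5],[0,0,0.9,0,0,0,0.5],[0,0,0.9,0,0,0,0.5],[0,0,0.9,0,0,0,0.5],[0,0,0.9,0,0,0,0.5],[0,0,0,0,0,0,0.5]])

```text
time_s: 12.95
eef_pos: [0.6188, -0.2776, 0.1786]
orientation: [-2.208, -2.231, 0.014]
wrist_force: [-0.2, 0.6, 1.2]
width: 0.0427
```

```bash
python3 - <<'E'
from h import *
st()
go([.6133,-.2905,.105],down(-1.4))
E
```

```text
t 12.95 p [ 0.6188 -0.2776  0.1786] F [-0.2  0.6  1.2] w 0.0427
[[-0.01, 1.0, -0.008], [1.0, 0.01, -0.004], [-0.004, -0.008, -1.0]] q [-0.418  0.495  0.073  1.155 -0.007  1.142]
shift [-0.42 -0.17  2.46] turn [-0.5  0.2  2. ]
```

>>> carry_out(series=[[-0.42,-0.2,0,-0.5,0.2,2.0,0.5],[0,0,0.6,0,0,0,0.5],[0,0,0.6,0,0,0,0.5],[0,0,0,0,0,0,0.5]])

```text
time_s: 13.45
eef_pos: [0.6144, -0.2912, 0.1437]
orientation: [2.245, 2.19, 0.002]
wrist_force: [-0.1, -0.2, -0.7]
width: 0.0429
```

```bash
python3 - <<'E'
from h import *
st()
go([.6133,-.2905,.105],down(-1.4))
E
```

```text
t 13.45 p [ 0.6144 -0.2912  0.1437] F [-0.1 -0.2 -0.7] w 0.0429
[[0.025, 1.0, 0.005], [1.0, -0.025, -0.003], [-0.003, 0.005, -1.0]] q [-4.420e-01  5.080e-01  1.200e-02  1.070e+00 -1.000e-03  1.153e+00]
shift [ 0.03 -0.04  1.29] turn [ 0.3  0.2 -0. ]
```

>>> carry_out(series=[[0.03,-0.04,0.4,0.3,0.2,0,0.5],[0,0,0.45,0,0,0,0.5],[0,0,0.45,0,0,0,0.5],[0,0,0,0,0,0,1],[0,0,0,0,0,0,1],[0,0,0,0,0,0,1],[0,0,0,0,0,0,1],[0,0,0,0,0,0,1],[0,0,0,0,0,0,1]])

```text
time_s: 14.58
eef_pos: [0.6138, -0.2903, 0.1028]
orientation: [-2.248, -2.194, -0.001]
wrist_force: [0.6, -0.4, -1.3]
width: 0.0049
```

```bash
python3 - <<'E'
from h import *
st()
E
```

```text
t 14.57 p [ 0.6138 -0.2903  0.1028] F [ 0.6 -0.4 -1.3] w 0.0049
[[0.025, 1.0, 0.0], [1.0, -0.025, 0.001], [0.001, 0.0, -1.0]] q [-4.420e-01  5.390e-01 -3.500e-02  9.970e-01  1.000e-03  1.153e+00]
```

>>> carry_out(series=[[0,0,-0.4,0,0,0,1],[0,0,-0.6,0,0,0,1],[0,0,-0.6,0,0,0,1],[0,0,-0.6,0,0,0,1],[0,0,-0.6,0,0,0,1],[0,0,-0.7,0,0,0,1],[0,0,-0.7,0,0,0,1],[0,0,-0.7,0,0,0,1],[0,0,-0.7,0,0,-1.4,1]])

```text
time_s: 15.7
eef_pos: [0.6141, -0.2906, 0.2873]
orientation: [2.216, 2.217, 0.005]
wrist_force: [-0.2, 0.1, -0.8]
width: 0.0049
```

>>> carry_out(series=[[0.6,0,0,0,0,0,1],[0.9,0,0,0,0,0,1],[0.9,0,0,0,0,0,1],[0.9,0,0,0,0,0,1],[0.9,0,0,0,0,0,1],[0.9,0,0,0,0,0,1],[0.9,0,0,0,0,0,1],[0.9,0,0,0,0,0,1],[0.9,0,0,0,0,0,1],[0.9,0,0,0,0,0,1],[0,0,0,0,0,0,1]])

```text
time_s: 17.08
eef_pos: [0.6089, -0.0095, 0.2867]
orientation: [2.218, 2.219, 0.008]
wrist_force: [-1.4, -0.0, -1.3]
width: 0.0047
```

```bash
python3 - <<'E'
from h import *
p,Rm=st();print(p+Rm@[0,0,.0878])
go(p,down(0,0))
d=shot('wrist');c=cloud(d)
T=R.from_rotvec(robot.sense()['orientation'])
q=(c-p)@Rm   # tool frame
m=(abs(q[...,1])<.012)&(q[...,2]>.0)&(q[...,2]<.12)&(abs(q[...,0])<.07)
Q=q[m];print(len(Q),np.percentile(Q,[1,50,99],axis=0).round(4).tolist())
cv2.imwrite('pics/w5.png',d['img'][:,:,::-1])
E
```

```text
t 17.07 p [ 0.6089 -0.0095  0.2867] F [-1.4 -0.  -1.3] w 0.0047
[[-0.001, 1.0, 0.006], [1.0, 0.001, 0.001], [0.001, 0.006, -1.0]] q [-1.600e-02  3.130e-01  5.300e-02  1.304e+00  1.000e-03  1.554e+00]
[ 0.60946819 -0.00939748  0.19891205]
shift [0. 0. 0.] turn [ 0.4 -0.1  0. ]
521 [[0.0068, -0.0116, 0.0002], [0.0486, 0.0002, 0.0069], [0.0489, 0.0114, 0.0843]]
```

View pics/w5.png

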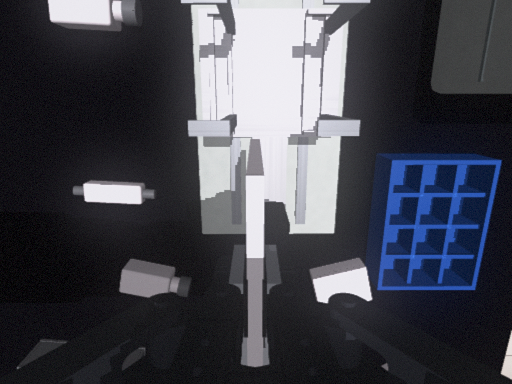

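>>> carry_out(series=[[0,0,0,-5.5,0,0,1],[0,0,0,-5.5,0,0,1],[0,0,0,-5.6,0,0,1],[0.8,0,0,0,0,0,1],[0.8,0,0,0,0,0,1],[0.8,0,0,0,0,0,1],[0.8,0,0,0,0,0,1],[0,0,0,0,0,0,1]])

```text
time_s: 18.12
eef_pos: [0.6043, 0.0827, 0.2828]
orientation: [2.069, 2.049, 0.308]
wrist_force: [0.0, -0.1, -0.5]
width: 0.0051
```

```bash
cat >> h.py <<'E'
L=.0878
def foot(F,tilt,up=0,yaw=0):
    "shift/turn taking the held cassette's foot to F (world), tilt deg, backed up along its plane"
    p,Rm=st();print('foot now',(p+Rm[:,2]*L).round(4),'tilt',np.degrees(np.arctan2(Rm[0,2],-Rm[2,2])).round(2),'yaw',np.degrees(np.arctan2(-Rm[0,0],Rm[1,0])).round(2))
    T=down(yaw,tilt);go(np.array(F)-T.apply([0,0,L+up]),T)
E
python3 - <<'E'
from h import *
foot([.6773,.0886,.028],17,.07)
E
```

```text
t 18.12 p [0.6043 0.0827 0.2828] F [ 0.  -0.1 -0.5] w 0.0051
[[0.01, 0.955, 0.295], [1.0, -0.009, -0.004], [-0.001, 0.295, -0.955]] q [ 0.164  0.076 -0.292  0.907 -0.052  1.736]
foot now [0.6302 0.0824 0.199 ] tilt 17.16 yaw -0.57
shift [ 0.21 -0.17  3.57] turn [ 0.2  0.2 -0.5]
```

>>> carry_out(series=[[0.21,-0.17,0.2,0.2,0.2,-0.5,1],[0,0,0.6,0,0,0,1],[0,0,0.6,0,0,0,1],[0,0,0.6,0,0,0,1],[0,0,0.6,0,0,0,1],[0,0,0.5,0,0,0,1],[0,0,0,0,0,0,1]])

```text
time_s: 19.0
eef_pos: [0.6243, 0.0838, 0.1862]
orientation: [2.069, 2.057, 0.3]
wrist_force: [0.4, -0.3, -0.3]
width: 0.0053
```

```bash
python3 - <<'E'
from h import *
foot([.6773,.0886,.028],17,.0)
E
```

```text
t 19.0 p [0.6243 0.0838 0.1862] F [ 0.4 -0.3 -0.3] w 0.0053
[[0.006, 0.958, 0.288], [1.0, -0.005, -0.004], [-0.002, 0.288, -0.958]] q [ 0.158  0.175 -0.403  0.706 -0.049  1.728]
foot now [0.6495 0.0834 0.1021] tilt 16.71 yaw -0.35
shift [0.17 0.16 2.63] turn [-0.3  0.2 -0.3]
```

>>> carry_out(series=[[0.17,0.16,0.2,-0.3,0.2,-0.3,1],[0,0,0.5,0,0,0,1],[0,0,0.5,0,0,0,1],[0,0,0.5,0,0,0,1],[0,0,0.4,0,0,0,1],[0,0,0,0,0,0,1]])

```text
time_s: 19.75
eef_pos: [0.6493, 0.0892, 0.1239]
orientation: [2.061, 2.061, 0.31]
wrist_force: [-1.0, -0.9, 0.6]
width: 0.0052
```

```bash
python3 - <<'E'
from h import *
foot([.6773,.0886,.028],17,.0)
d=shot('wrist','w6.png')
cv2.imwrite('pics/w6z.png',cv2.resize(d['img'][60:384,130:400],None,fx=2.4,fy=1.85)[:,:,::-1])
E
```

```text
t 19.75 p [0.6493 0.0892 0.1239] F [-1.  -0.9  0.6] w 0.0052
[[-0.0, 0.956, 0.294], [1.0, 0.0, 0.0], [-0.0, 0.294, -0.956]] q [ 0.159  0.271 -0.437  0.568 -0.047  1.723]
foot now [0.6751 0.0892 0.0399] tilt 17.09 yaw 0.02
shift [-0.02 -0.04  0.4 ] turn [ 0.1 -0.   0. ]
```

View pics/w6z.png

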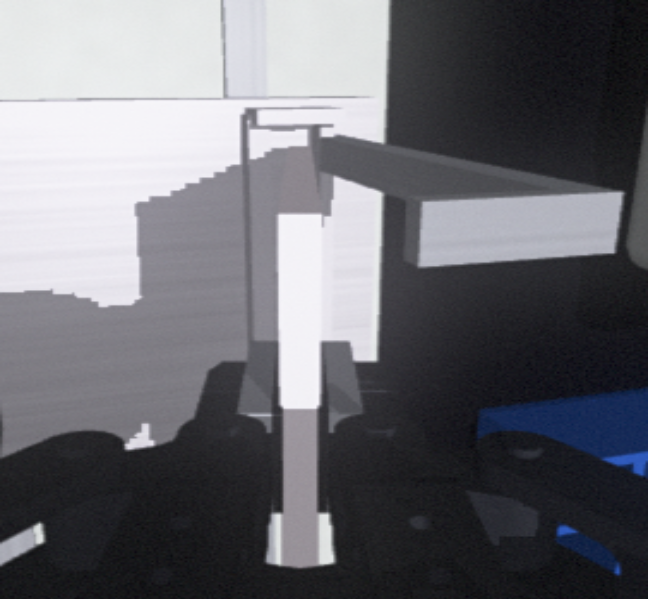

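```bash
python3 - <<'E'
from h import *
d=dict(np.load('pics/w6.npz'));c=cloud(d)
# crop coords -> pixels
f=lambda x,y:(int(130+x/2.4),int(60+y/1.85))
for x,y in[(300,160),(300,180),(300,205),(285,230),(315,230),(300,300),(300,400),(270,180),(260,120),(290,120),(314,135),(320,128),(246,150),(246,250),(330,300),(322,250),(326,180),(330,150)]:
    u,v=f(x,y);print((x,y),c[v,u].round(4))
E
```

```text
(300, 160) [0.6645 0.1379 0.0765]
(300, 180) [0.654  0.1379 0.1107]
(300, 205) [0.6458 0.1379 0.1372]
(285, 230) [0.6409 0.1351 0.1453]
(315, 230) [0.6449 0.135  0.1465]
(300, 300) [0.6432 0.1216 0.1454]
(300, 400) [0.6432 0.1012 0.1454]
(270, 180) [0.6684 0.1255 0.0352]
(260, 120) [0.6643 0.1471 0.0419]
(290, 120) [0.6718 0.147  0.0423]
(314, 135) [0.6826 0.1407 0.0291]
(320, 128) [0.6826 0.1431 0.0355]
(246, 150) [0.6626 0.1357 0.0323]
(246, 250) [0.6627 0.0985 0.0289]
(330, 300) [0.686  0.0787 0.0358]
(322, 250) [0.6836 0.0986 0.0358]
(326, 180) [0.684  0.1248 0.0358]
(330, 150) [0.6824 0.1364 0.0442]
```

>>> carry_out(series=[[-0.01,-0.04,0.15,0,0,0,1],[0,0,0.12,0,0,0,1],[0,0,0.1,0,0,0,1],[0,0,0,0,0,0,1]])

```text
time_s: 20.3
eef_pos: [0.6526, 0.0891, 0.1144]
orientation: [2.059, 2.06, 0.313]
wrist_force: [-0.6, 0.4, -1.2]
width: 0.0054
```

```bash
python3 - <<'E'
from h import *
foot([.6770,.0886,.028],17,.0)
E
```

```text
t 20.3 p [0.6526 0.0891 0.1144] F [-0.6  0.4 -1.2] w 0.0054
[[-0.0, 0.955, 0.297], [1.0, 0.0, 0.001], [0.0, 0.297, -0.955]] q [ 0.158  0.285 -0.444  0.544 -0.046  1.722]
foot now [0.6787 0.0891 0.0305] tilt 17.26 yaw 0.02
shift [-0.02 -0.07  0.06] turn [ 0.3 -0.   0. ]
```

>>> carry_out(series=[[0,-0.06,0.05,0,0,0,1],[0,0,0.06,0,0,0,1],[0,0,0,0,0,0,1]])

```text
time_s: 20.68
eef_pos: [0.6525, 0.0892, 0.1118]
orientation: [2.058, 2.059, 0.315]
wrist_force: [-0.5, 0.1, -0.9]
width: 0.0048
```

```bash
python3 - <<'E'
from h import *
foot([.6770,.0886,.028],17,.0)
E
```

```text
t 20.68 p [0.6525 0.0892 0.1118] F [-0.5  0.1 -0.9] w 0.0048
[[-0.0, 0.954, 0.298], [1.0, 0.0, 0.001], [0.001, 0.298, -0.954]] q [ 0.158  0.286 -0.45   0.535 -0.046  1.722]
foot now [0.6787 0.0892 0.028 ] tilt 17.36 yaw 0.02
shift [-0.02 -0.03 -0.02] turn [ 0.4 -0.   0. ]
```

>>> carry_out(series=[[0,0.144,0,2.8,0,0,1],[0,0.144,0,2.8,0,0,1],[0,0.144,0,2.8,0,0,1],[0,0.144,0,2.8,0,0,1],[0,0,0,0,0,0,1]])

```text
time_s: 21.3
eef_pos: [0.6698, 0.0893, 0.1161]
orientation: [2.168, 2.169, 0.113]
wrist_force: [0.2, -0.7, -0.6]
width: 0.0048
```

```bash
python3 - <<'E'
from h import *
foot([.6775,.0886,.028],0,.0)
E
```

```text
t 21.3 p [0.6698 0.0893 0.1161] F [ 0.2 -0.7 -0.6] w 0.0048
[[-0.001, 0.995, 0.103], [1.0, 0.0, 0.001], [0.001, 0.103, -0.995]] q [ 0.139  0.443 -0.161  0.864 -0.013  1.708]
foot now [0.6789 0.0894 0.0287] tilt 5.91 yaw 0.03
shift [-0.02  0.25  0.03] turn [ 5.9 -0.1  0. ]
```

>>> carry_out(series=[[0,0.09,0.01,2,0,0,1],[0,0.09,0.01,2,0,0,1],[0,0.09,0.01,2,0,0,1],[0,0,0,0,0,0,1]])

```text
time_s: 21.8
eef_pos: [0.6764, 0.0893, 0.1147]
orientation: [-2.219, -2.221, 0.002]
wrist_force: [1.0, -0.4, 0.8]
width: 0.0052
```

```bash
python3 - <<'E'
from h import *
foot([.6775,.0886,.028],-1.5,.0)
E
```

```text
t 21.8 p [0.6764 0.0893 0.1147] F [ 1.  -0.4  0.8] w 0.0052
[[-0.001, 1.0, -0.002], [1.0, 0.001, 0.001], [0.001, -0.002, -1.0]] q [ 1.310e-01  5.380e-01 -8.000e-03  1.027e+00  1.000e-03  1.701e+00]
foot now [0.6762 0.0894 0.0269] tilt -0.12 yaw 0.05
shift [-0.02  0.11 -0.03] turn [ 1.4 -0.   0.1]
```

>>> carry_out(series=[[0,0.11,0,1.5,0,0,1],[0,0.05,0,0.5,0,0,1],[0,0.04,0,0,0,0,1],[0,0,0,0,0,0,1]])

```text
time_s: 22.3
eef_pos: [0.6783, 0.0894, 0.1148]
orientation: [-2.2, -2.203, 0.042]
wrist_force: [0.7, -0.0, -0.8]
width: 0.0053
```

```bash
python3 - <<'E'
from h import *
foot([.6775,.0886,.028],-1.5,.0)
E
```

```text
t 22.3 p [0.6783 0.0894 0.1148] F [ 0.7 -0.  -0.8] w 0.0053
[[-0.002, 0.999, -0.039], [1.0, 0.002, 0.0], [0.0, -0.039, -0.999]] q [0.129 0.571 0.047 1.085 0.005 1.698]
foot now [0.6749 0.0894 0.0271] tilt -2.22 yaw 0.09
shift [-0.03  0.05 -0.03] turn [-0.7 -0.   0.1]
```

>>> carry_out(series=[[0,0.08,0,0,0,0,1],[0,0.06,0,0,0,0,1],[0,0,0,0,0,0,1]])

```text
time_s: 22.68
eef_pos: [0.6782, 0.0894, 0.1148]
orientation: [-2.197, -2.201, 0.048]
wrist_force: [0.4, -0.8, -0.3]
width: 0.0052
```

```bash
python3 - <<'E'
from h import *
foot([.6775,.0886,.028],-1.5,.0)
E
```

```text
t 22.68 p [0.6782 0.0894 0.1148] F [ 0.4 -0.8 -0.3] w 0.0052
[[-0.002, 0.999, -0.044], [1.0, 0.002, 0.0], [0.0, -0.044, -0.999]] q [0.128 0.576 0.054 1.093 0.006 1.697]
foot now [0.6743 0.0895 0.0271] tilt -2.54 yaw 0.11
shift [-0.03  0.05 -0.03] turn [-1.  -0.   0.1]
```

>>> carry_out(series=[[0,0,0,0,0,0,0.8],[0,0,0,0,0,0,0.65],[0,0,0,0,0,0,0.65],[0,0,0,0,0,0,0.65]])

```text
time_s: 23.18
eef_pos: [0.6795, 0.0895, 0.1147]
orientation: [-2.198, -2.202, 0.045]
wrist_force: [-0.8, -0.2, 0.1]
width: 0.0298
```

>>> carry_out(series=[[0,0,-0.3,0,0,0,0.65],[0,0,-0.4,0,0,0,0.65],[0,0,-0.5,0,0,0,0.65],[0,0,-0.8,0,0,0,0.65],[0,0,-0.8,0,0,0,0.65],[0,0,-0.8,0,0,0,0.65],[0,0,-0.8,0,0,0,0.65],[0,0,0,0,0,0,0.65]])

```text
time_s: 24.18
eef_pos: [0.6866, 0.0896, 0.2589]
orientation: [-2.201, -2.206, 0.037]
wrist_force: [0.2, -0.3, -0.3]
width: 0.0302
```

```bash
python3 - <<'E'
from h import *
p,Rm=st();d=shot('wrist','w7.png');c=cloud(d)
P=c[(c[:,:,0]>.63)&(c[:,:,0]<.7)&(c[:,:,1]>.04)&(c[:,:,1]<.145)&(c[:,:,2]>.125)&(c[:,:,2]<.145)]
print(len(P),np.percentile(P,[2,50,98],axis=0).round(4).tolist())
for lo in np.arange(.04,.14,.02):
    P=c[(c[:,:,0]>.63)&(c[:,:,0]<.7)&(c[:,:,1]>.132)&(c[:,:,1]<.1425)&(c[:,:,2]>lo)&(c[:,:,2]<lo+.02)]
    print(lo,len(P),np.percentile(P,[2,50,98],axis=0).round(4).tolist() if len(P) else '')
go([.5437,-.2805,.25],down(-1.4))
E
```

```text
t 24.18 p [0.6866 0.0896 0.2589] F [ 0.2 -0.3 -0.3] w 0.0302
[[-0.002, 0.999, -0.034], [1.0, 0.002, 0.001], [0.001, -0.034, -0.999]] q [0.127 0.525 0.302 1.382 0.006 1.696]
969 [[0.6743, 0.0462, 0.1291], [0.6779, 0.0852, 0.1378], [0.6905, 0.1402, 0.1419]]
0.04 21 [[0.6727, 0.1335, 0.0407], [0.678, 0.138, 0.0493], [0.6896, 0.1402, 0.0598]]
0.06 28 [[0.6729, 0.138, 0.0606], [0.6842, 0.1401, 0.0724], [0.6901, 0.1402, 0.078]]
0.07999999999999999 26 [[0.6734, 0.1366, 0.0835], [0.6786, 0.138, 0.0906], [0.6898, 0.1403, 0.0959]]
0.09999999999999999 35 [[0.6738, 0.138, 0.1003], [0.6837, 0.1401, 0.1111], [0.6903, 0.1403, 0.1155]]
0.12 39 [[0.6826, 0.1329, 0.1211], [0.6873, 0.1402, 0.1316], [0.6905, 0.1403, 0.1399]]
shift [-12.32  -4.76   0.4 ] turn [-2.1 -0.   1.5]
```

View pics/w7.png

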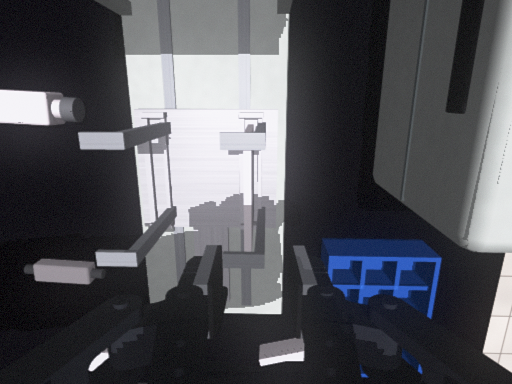

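>>> carry_out(series=[[0,0,0,-2.1,0,1.5,0.5],[-0.9,-0.35,0,0,0,0,0.5],[-0.95,-0.37,0,0,0,0,0.5],[-0.95,-0.37,0,0,0,0,0.5],[-0.95,-0.37,0,0,0,0,0.5],[-0.95,-0.37,0,0,0,0,0.5],[-0.95,-0.37,0,0,0,0,0.5],[-0.95,-0.37,0,0,0,0,0.5],[-0.95,-0.37,0,0,0,0,0.5],[-0.95,-0.37,0,0,0,0,0.5],[-0.95,-0.37,0,0,0,0,0.5],[-0.95,-0.37,0,0,0,0,0.5]])

```text
time_s: 25.72
eef_pos: [0.5451, -0.2255, 0.2418]
orientation: [-2.232, -2.187, 0.019]
wrist_force: [0.1, 0.2, -0.1]
width: 0.0426
```

```bash
python3 - <<'E'
from h import *
st();d=shot('wrist');c=cloud(d)
P=c[(c[:,:,2]>.108)&(c[:,:,2]<.135)&(c[:,:,0]>.5)&(c[:,:,0]<.58)&(c[:,:,1]<-.2)&(c[:,:,1]>-.38)]
T=P[P[:,2]>np.percentile(P[:,2],97)-.004] if len(P) else P
print(len(T),np.percentile(T,[3,50,97],axis=0).round(4).tolist(),np.polyfit(T[:,1],T[:,0],1))
go([.5437,-.2805,.15],down(-1.4))
E
```

```text
t 25.73 p [ 0.5451 -0.2255  0.2418] F [ 0.1  0.2 -0.1] w 0.0426
[[0.021, 1.0, -0.02], [1.0, -0.021, 0.003], [0.003, -0.02, -1.0]] q [-0.39   0.312 -0.051  1.228 -0.005  1.202]
862 [[0.5402, -0.3267, 0.1236], [0.5437, -0.2787, 0.1248], [0.5469, -0.2329, 0.126]] [0.02659782 0.55111797]
shift [-1.73  0.11  3.05] turn [-1.3 -0.   0.1]
```

>>> carry_out(series=[[-0.85,0,0,-1.3,0,0.1,0.5],[-0.85,0,0,0,0,0,0.5],[0,0,0.6,0,0,0,0.5],[0,0,0.8,0,0,0,0.5],[0,0,0.8,0,0,0,0.5],[0,0,0.6,0,0,0,0.5],[0,0,0,0,0,0,0.5]])

```text
time_s: 26.65
eef_pos: [0.5365, -0.2797, 0.1475]
orientation: [-2.246, -2.183, 0.003]
wrist_force: [-0.4, 0.4, 0.2]
width: 0.043
```

```bash
python3 - <<'E'
from h import *
st()
go([.5437,-.2805,.103],down(-1.5))
E
```

```text
t 26.65 p [ 0.5365 -0.2797  0.1475] F [-0.4  0.4  0.2] w 0.043
[[0.028, 1.0, -0.008], [1.0, -0.028, 0.006], [0.005, -0.008, -1.0]] q [-4.810e-01  3.830e-01 -1.710e-01  1.027e+00  1.000e-03  1.118e+00]
shift [-0.03  0.25  1.48] turn [-0.5 -0.3 -0.1]
```

>>> carry_out(series=[[-0.03,0.25,0,-0.5,-0.3,-0.1,0.5],[0,0,0.3,0,0,0,0.5],[0,0,0.45,0,0,0,0.5],[0,0,0.45,0,0,0,0.5],[0,0,0.28,0,0,0,0.5],[0,0,0,0,0,0,1],[0,0,0,0,0,0,1],[0,0,0,0,0,0,1],[0,0,0,0,0,0,1],[0,0,0,0,0,0,1],[0,0,0,0,0,0,1]])

```text
time_s: 28.02
eef_pos: [0.5445, -0.281, 0.1011]
orientation: [2.25, 2.191, 0.0]
wrist_force: [-0.8, 0.1, -1.6]
width: 0.0057
```

```bash
python3 - <<'E'
from h import *
st()
E
```

```text
t 28.02 p [ 0.5445 -0.281   0.1011] F [-0.8  0.1 -1.6] w 0.0057
[[0.027, 1.0, 0.001], [1.0, -0.027, -0.001], [-0.001, 0.001, -1.0]] q [-0.476  0.424 -0.222  0.923 -0.     1.121]
```

>>> carry_out(series=[[0,0,-0.4,0,0,0,1],[0,0,-0.6,0,0,0,1],[0,0,-0.6,0,0,0,1],[0,0,-0.6,0,0,0,1],[0,0,-0.6,0,0,0,1],[0,0,-0.7,0,0,0,1],[0,0,-0.7,0,0,0,1],[0,0,-0.7,0,0,0,1],[0,0,-0.7,0,0,-1.5,1]])

```text
time_s: 29.15
eef_pos: [0.547, -0.2812, 0.2824]
orientation: [2.214, 2.215, 0.008]
wrist_force: [0.1, 0.5, -1.1]
width: 0.0056
```

>>> carry_out(series=[[0.6,0,0,0,0,0,1],[0.95,0,0,0,0,0,1],[0.95,0,0,0,0,0,1],[0.95,0,0,0,0,0,1],[0.95,0,0,0,0,0,1],[0.95,0,0,0,0,0,1],[0.95,0,0,0,0,0,1],[0.95,0,0,0,0,0,1],[0.95,0,0,0,0,0,1],[0.95,0,0,0,0,0,1],[0.95,0,0,0,0,0,1],[0.95,0,0,0,0,0,1]])

```text
time_s: 30.65
eef_pos: [0.5417, 0.0718, 0.2781]
orientation: [2.22, 2.214, 0.014]
wrist_force: [0.3, 1.4, -1.0]
width: 0.0054
```

>>> carry_out(series=[[0.6,0,0,-5.6,0,0,1],[0.6,0,0,-5.6,0,0,1],[0,0,0,-5.6,0,0,1],[0,0,0,0,0,0,1]])

```text
time_s: 31.15
eef_pos: [0.5369, 0.115, 0.2738]
orientation: [2.057, 2.061, 0.323]
wrist_force: [0.5, 0.0, -1.1]
width: 0.0051
```

```bash
sed -i 's/^L=.*/L=.0861/' h.py; python3 - <<'E'
from h import *
foot([.577,.0882,.028],17,.07)
E
```

```text
t 31.15 p [0.5369 0.115  0.2738] F [ 0.5  0.  -1.1] w 0.0051
[[-0.003, 0.954, 0.301], [1.0, 0.001, 0.006], [0.005, 0.301, -0.954]] q [ 0.251 -0.039 -0.432  0.88  -0.069  1.81 ]
foot now [0.5628 0.1155 0.1917] tilt 17.51 yaw 0.15
shift [-0.91 -1.15  3.01] turn [ 0.5 -0.3  0.1]
```

>>> carry_out(series=[[-0.45,-0.57,0,0.5,-0.3,0.1,1],[-0.45,-0.57,0,0,0,0,1],[0,0,0.5,0,0,0,1],[0,0,0.6,0,0,0,1],[0,0,0.6,0,0,0,1],[0,0,0.6,0,0,0,1],[0,0,0.5,0,0,0,1],[0,0,0,0,0,0,1]])

```text
time_s: 32.15
eef_pos: [0.5323, 0.0913, 0.178]
orientation: [2.071, 2.067, 0.305]
wrist_force: [-0.3, -0.0, -1.7]
width: 0.0053
```

```bash
python3 - <<'E'
from h import *
foot([.577,.0882,.028],17,0)
p,Rm=st();d=shot('wrist','w8.png');c=cloud(d)
F=p+Rm[:,2]*L
q=(c-F)@Rm; q[...,2]*=-1   # height above foot along plane
for lo in(.02,.05,.08,.1):
    m=(q[...,2]>lo)&(q[...,2]<lo+.03)&(abs(q[...,1])<.012)&(abs(q[...,0])<.07)
    Q=q[m];print(lo,len(Q),np.percentile(Q,[2,50,98],axis=0).round(4).tolist() if len(Q) else '')
E
```

```text
t 32.15 p [0.5323 0.0913 0.178 ] F [-0.3 -0.  -1.7] w 0.0053
[[0.001, 0.959, 0.284], [1.0, -0.003, 0.005], [0.005, 0.284, -0.959]] q [ 0.201  0.019 -0.597  0.672 -0.052  1.766]
foot now [0.5567 0.0917 0.0955] tilt 16.48 yaw -0.07
shift [-0.12 -0.02  2.35] turn [-0.5 -0.3 -0.2]
t 32.15 p [0.5323 0.0913 0.178 ] F [-0.3 -0.  -1.7] w 0.0053
[[0.001, 0.959, 0.284], [1.0, -0.003, 0.005], [0.005, 0.284, -0.959]] q [ 0.201  0.019 -0.597  0.672 -0.052  1.766]
0.02 75 [[0.05, -0.0026, 0.0214], [0.0502, 0.0001, 0.0357], [0.0503, 0.0029, 0.0483]]
0.05 161 [[0.0107, -0.0073, 0.0509], [0.0502, 0.0002, 0.07], [0.0504, 0.008, 0.0799]]
0.08 3529 [[-0.0225, -0.011, 0.082], [0.0112, 0.0002, 0.109], [0.0503, 0.011, 0.11]]
0.1 6527 [[-0.0219, -0.0108, 0.1021], [0.0116, 0.0002, 0.1103], [0.0497, 0.0108, 0.1288]]
```

>>> carry_out(series=[[-0.13,-0.02,0.2,-0.5,-0.3,-0.2,1],[0,0,0.45,0,0,0,1],[0,0,0.45,0,0,0,1],[0,0,0.45,0,0,0,1],[0,0,0.4,0,0,0,1],[0,0,0,0,0,0,1]])

```text
time_s: 32.95
eef_pos: [0.551, 0.0874, 0.1199]
orientation: [2.059, 2.061, 0.311]
wrist_force: [0.7, 0.3, -1.0]
width: 0.0056
```

```bash
python3 - <<'E'
from h import *
foot([.577,.0878,.028],17,0)
E
```

```text
t 32.95 p [0.551  0.0874 0.1199] F [ 0.7  0.3 -1. ] w 0.0056
[[-0.001, 0.955, 0.295], [1.0, 0.001, -0.0], [-0.001, 0.295, -0.955]] q [ 0.189  0.106 -0.656  0.514 -0.056  1.751]
foot now [0.5764 0.0874 0.0376] tilt 17.17 yaw 0.04
shift [ 0.01 -0.07  0.31] turn [0.2 0.  0. ]
```

>>> carry_out(series=[[0.01,-0.08,0.1,0,0,0,1],[0,-0.02,0.12,0,0,0,1],[0,-0.02,0.09,0,0,0,1],[0,0,0,0,0,0,1]])

```text
time_s: 33.45
eef_pos: [0.5515, 0.088, 0.1113]
orientation: [2.058, 2.059, 0.314]
wrist_force: [-0.4, -0.3, -2.4]
width: 0.005
```

```bash
python3 - <<'E'
from h import *
foot([.577,.0878,.028],17,0)
E
```

```text
t 33.45 p [0.5515 0.088  0.1113] F [-0.4 -0.3 -2.4] w 0.005
[[-0.001, 0.955, 0.298], [1.0, 0.001, 0.0], [-0.0, 0.298, -0.955]] q [ 0.191  0.116 -0.669  0.488 -0.056  1.752]
foot now [0.5772 0.088  0.0291] tilt 17.35 yaw 0.04
shift [-0.01 -0.    0.03] turn [ 0.3 -0.   0. ]
```

Seated. Swing it upright about the foot.

>>> carry_out(series=[[0,0.141,0.02,2.8,0,0,1],[0,0.141,0,2.8,0,0,1],[0,0.141,0,2.8,0,0,1],[0,0.141,0,2.8,0,0,1],[0,0,0,0,0,0,1]])

```text
time_s: 34.08
eef_pos: [0.5698, 0.0884, 0.116]
orientation: [2.166, 2.169, 0.115]
wrist_force: [0.2, 0.0, -0.7]
width: 0.0054
```

```bash
python3 - <<'E'
from h import *
foot([.577,.0878,.028],-1.5,0)
E
```

```text
t 34.08 p [0.5698 0.0884 0.116 ] F [ 0.2  0.  -0.7] w 0.0054
[[-0.001, 0.994, 0.105], [1.0, 0.001, 0.001], [0.001, 0.105, -0.994]] q [ 0.163  0.271 -0.412  0.783 -0.016  1.732]
foot now [0.5789 0.0885 0.0304] tilt 6.05 yaw 0.06
shift [-0.02  0.31  0.1 ] turn [ 7.6 -0.   0.1]
```

>>> carry_out(series=[[0,0.08,0.02,2,0,0,1],[0,0.09,0.03,2,0,0,1],[0,0.09,0.03,2,0,0,1],[0,0.09,0.02,2,0,0,1],[0,0.04,0,0,0,0,1],[0,0,0,0,0,0,1]])

```text
time_s: 34.83
eef_pos: [0.5782, 0.0884, 0.114]
orientation: [-2.201, -2.206, 0.038]
wrist_force: [0.8, 0.3, 0.4]
width: 0.0053
```

```bash
python3 - <<'E'
from h import *
foot([.577,.0878,.028],-1.5,0)
E
```

```text
t 34.83 p [0.5782 0.0884 0.114 ] F [0.8 0.3 0.4] w 0.0053
[[-0.002, 0.999, -0.035], [1.0, 0.002, 0.0], [0.0, -0.035, -0.999]] q [ 0.149  0.393 -0.237  0.975  0.006  1.717]
foot now [0.5752 0.0884 0.028 ] tilt -2.02 yaw 0.11
shift [-0.02  0.03 -0.  ] turn [-0.5 -0.   0.1]
```

>>> carry_out(series=[[0,0.08,0,0,0,0,1],[0,0.06,0,0,0,0,1],[0,0,0,0,0,0,1],[0,0,0,0,0,0,0.8],[0,0,0,0,0,0,0.65],[0,0,0,0,0,0,0.65],[0,0,0,0,0,0,0.65]])

```text
time_s: 35.7
eef_pos: [0.5792, 0.0885, 0.114]
orientation: [-2.2, -2.205, 0.04]
wrist_force: [-0.1, 0.4, 0.5]
width: 0.03
```

>>> carry_out(series=[[0,0,-0.3,0,0,0,0.65],[0,0,-0.4,0,0,0,0.65],[0,0,-0.5,0,0,0,0.65],[0,0,-0.8,0,0,0,0.65],[0,0,-0.8,0,0,0,0.65],[0,0,-0.8,0,0,0,0.65],[0,0,-0.8,0,0,0,0.65],[0,-0.5,-0.7,0,0,0,0.65],[0,-0.5,0,0,0,0,0.65],[0,0,0,0,0,0,0.65]])

```text
time_s: 36.95
eef_pos: [0.5555, 0.0885, 0.2816]
orientation: [-2.203, -2.208, 0.031]
wrist_force: [0.1, -0.2, -0.3]
width: 0.0298
```

```bash
python3 - <<'E'
from h import *
p,Rm=st();d=shot('wrist','w9.png');c=cloud(d)
for x0 in(.576,.676):
  P=c[(abs(c[:,:,0]-x0)<.02)&(abs(c[:,:,1]-.0876)<.036)&(c[:,:,2]>.1)&(c[:,:,2]<.145)]
  print('top',len(P),np.percentile(P,[2,50,98],axis=0).round(4).tolist())
  for lo in (.045,.08,.11):
    P=c[(abs(c[:,:,0]-x0)<.02)&(abs(c[:,:,1]-.1378)<.0018)&(c[:,:,2]>lo)&(c[:,:,2]<lo+.03)]
    print(lo,len(P),np.percentile(P,[2,50,98],axis=0).round(4).tolist() if len(P) else '')
a=shot('top','top3.png');ca=cloud(a)
for x0 in(.576,.676):
  P=ca[(abs(ca[:,:,0]-x0)<.025)&(abs(ca[:,:,1]-.0876)<.036)&(ca[:,:,2]>.1)&(ca[:,:,2]<.147)];print('topcam',len(P),np.median(P,0) if len(P) else '')
E
```

```text
t 36.95 p [0.5555 0.0885 0.2816] F [ 0.1 -0.2 -0.3] w 0.0298
[[-0.002, 1.0, -0.029], [1.0, 0.002, 0.002], [0.002, -0.029, -1.0]] q [ 0.155  0.255 -0.036  1.308  0.006  1.723]
top 692 [[0.571, 0.0532, 0.1054], [0.5735, 0.0899, 0.1377], [0.5769, 0.1222, 0.1392]]
0.045 20 [[0.5722, 0.1362, 0.0454], [0.5769, 0.1386, 0.0581], [0.5826, 0.1392, 0.0711]]
0.08 22 [[0.5716, 0.1365, 0.0847], [0.5762, 0.1386, 0.0982], [0.5826, 0.1392, 0.107]]
0.11 21 [[0.5711, 0.1375, 0.111], [0.5747, 0.1387, 0.1164], [0.5825, 0.1391, 0.1302]]
top 1911 [[0.6705, 0.0532, 0.1016], [0.6711, 0.0894, 0.1292], [0.6765, 0.1222, 0.139]]
0.045 57 [[0.671, 0.1363, 0.0464], [0.6772, 0.1379, 0.061], [0.683, 0.1395, 0.0748]]
0.08 80 [[0.6707, 0.1361, 0.0812], [0.6822, 0.1379, 0.0959], [0.683, 0.1395, 0.1096]]
0.11 28 [[0.6711, 0.1366, 0.1105], [0.6825, 0.1386, 0.1158], [0.6831, 0.1395, 0.1308]]
topcam 0 
topcam 0
```

View pics/w9.png

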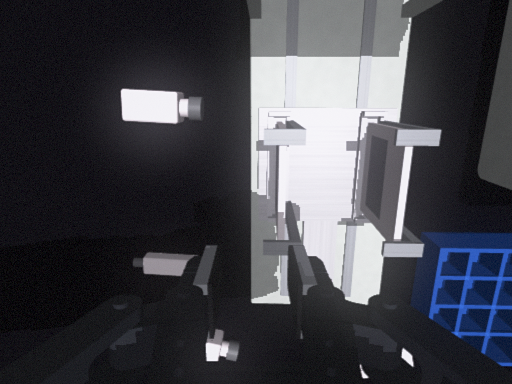

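```bash
python3 - <<'E'
from h import *
d=shot('wrist');c=cloud(d)
P=c[(c[:,:,0]>.66)&(c[:,:,0]<.69)&(abs(c[:,:,1]-.0876)<.036)&(c[:,:,2]>.05)&(c[:,:,2]<.13)]
A=np.c_[P[:,1]-.0876,P[:,2]-.028,np.ones(len(P))];s=np.linalg.lstsq(A,P[:,0],rcond=None);print('far front face: slope_y,slope_z,x@floor',s[0],len(P),np.std(P[:,0]-A@s[0]))
for x0 in(.576,.676):
    P=c[(abs(c[:,:,0]-x0)<.02)&(abs(c[:,:,1]-.0876)<.036)&(c[:,:,2]>.1355)&(c[:,:,2]<.1425)]
    print('top edge',x0,len(P),np.percentile(P,[2,50,98],axis=0).round(4).tolist())
P=c[(c[:,:,2]>.146)&(c[:,:,2]<.156)&(c[:,:,1]<.17)&(c[:,:,1]>0)]
for lo,hi in((.5,.62),(.62,.72)):
    Q=P[(P[:,0]>lo)&(P[:,0]<hi)];print('lips',np.percentile(Q,[2,98],axis=0).round(4).tolist())
P=c[(abs(c[:,:,1]-.1336)<.004)&(c[:,:,2]>.06)&(c[:,:,2]<.14)&(c[:,:,0]>.55)&(c[:,:,0]<.7)]
E
```

```text
far front face: slope_y,slope_z,x@floor [-0.00192903 -0.00358401  0.67124133] 2138 0.0002582670802067746
top edge 0.576 603 [[0.5684, 0.0534, 0.1363], [0.5713, 0.0898, 0.1378], [0.5742, 0.1221, 0.1392]]
top edge 0.676 713 [[0.6704, 0.053, 0.1359], [0.6732, 0.0891, 0.1378], [0.6767, 0.122, 0.1393]]
lips [[0.5592, 0.0364, 0.1474], [0.5897, 0.1398, 0.1521]]
lips [[0.6586, 0.0368, 0.1473], [0.6899, 0.1401, 0.1522]]
```

>>> carry_out(series=[[0,0,0,0,0,0,0.65],[0,0,0,0,0,0,0.65],[0,0,0,0,0,0,0.65],[0,0,0,0,0,0,0.65]])

```text
time_s: 37.6
eef_pos: [0.5563, 0.0883, 0.2787]
orientation: [-2.202, -2.206, 0.036]
wrist_force: [-1.1, -0.3, -0.7]
width: 0.0296
```

```bash
cat > chk.py <<'E'
from h import *
p,Rm=st();d=shot('wrist','chk.png');c=cloud(d)
for x0 in(.576,.676):
    P=c[(abs(c[:,:,0]-x0)<.025)&(abs(c[:,:,1]-.0876)<.036)&(c[:,:,2]>.1355)&(c[:,:,2]<.1425)]
    print('top edge',x0,len(P),np.percentile(P,[2,50,98],axis=0).round(4).tolist() if len(P) else '')
P=c[(c[:,:,0]>.655)&(c[:,:,0]<.69)&(abs(c[:,:,1]-.0876)<.036)&(c[:,:,2]>.05)&(c[:,:,2]<.13)]
A=np.c_[P[:,1]-.0876,P[:,2]-.028,np.ones(len(P))];s=np.linalg.lstsq(A,P[:,0],rcond=None);print('far front face: slope_y,slope_z,x@floor',s[0],len(P),np.std(P[:,0]-A@s[0]))
P=c[(c[:,:,0]>.45)&(c[:,:,0]<.59)&(abs(c[:,:,1]-.0876)<.036)&(c[:,:,2]>.045)&(c[:,:,2]<.2)]
print('near any',len(P),np.percentile(P,[1,50,99],axis=0).round(4).tolist())
E
python3 chk.py
```

```text
t 37.6 p [0.5563 0.0883 0.2787] F [-1.1 -0.3 -0.7] w 0.0296
[[-0.002, 0.999, -0.033], [1.0, 0.002, 0.001], [0.001, -0.033, -0.999]] q [ 0.154  0.261 -0.036  1.307  0.006  1.723]
top edge 0.576 620 [[0.5728, 0.0534, 0.1364], [0.5756, 0.0893, 0.1378], [0.5786, 0.1223, 0.1391]]
top edge 0.676 735 [[0.67, 0.0533, 0.1358], [0.6728, 0.0896, 0.1378], [0.6762, 0.1221, 0.1392]]
far front face: slope_y,slope_z,x@floor [-0.00160065 -0.00802764  0.67124783] 2150 0.00025885965571153553
near any 919 [[0.5719, 0.0523, 0.052], [0.5742, 0.0892, 0.1374], [0.5786, 0.1225, 0.1391]]
```

>>> carry_out(series=[[0,0,-0.5,-1.9,0,0,0],[0,0,-0.5,0,0,-10,0],[0,0,0,0,0,-10,0],[0,0,0,0,0,-10,0],[0,0,0,0,0,-10,0],[0,0,0,0,0,-10,0],[0,0,0,0,0,-10,0],[0,0,0,0,0,-10,0],[0,0,0,0,0,-10,0],[0,0,0,0,0,-10,0]])

```text
time_s: 38.9
eef_pos: [0.5582, 0.0888, 0.3231]
orientation: [-0.085, 3.114, 0.004]
wrist_force: [-0.3, 0.5, 0.5]
width: 0.0855
```

>>> carry_out(series=[[0.9,-0.8,0,0,0,0,0],[0.9,-0.8,0,0,0,0,0],[0.9,-0.8,0,0,0,0,0],[0.8,-0.6,0,0,0,0,0],[0,0,0,0,0,0,0]])

```text
time_s: 39.52
eef_pos: [0.4567, -0.009, 0.3259]
orientation: [-0.089, 3.099, 0.002]
wrist_force: [0.5, 0.0, 0.1]
width: 0.0858
```

```bash
cat > find.py <<'E'
from h import *
import sys
def find(cam,f=None):
    d=shot(cam,f);c=cloud(d)
    m=((c[:,:,2]>.012)&(c[:,:,2]<.045)&(c[:,:,0]>.3)&(c[:,:,0]<.64)&(c[:,:,1]<.27)&(c[:,:,1]>-.53)).astype(np.uint8)
    bed=(c[:,:,0]>.535)&(c[:,:,1]>-.11)
    b2=(c[:,:,0]<.46)&(c[:,:,1]<-.26); rk=(c[:,:,0]>.49)&(c[:,:,1]<-.2)&(c[:,:,1]>-.37)
    m[bed|b2|rk]=0
    n,l,s,_=cv2.connectedComponentsWithStats(m)
    for i in range(1,n):
        if s[i,4]<40: continue
        P=c[l==i];zt=np.percentile(P[:,2],90);T=P[P[:,2]>zt-.006]
        g=T[:,:2]*1000
        r=cv2.minAreaRect(g.astype(np.float32))
        B=P[:,:2];ctr=B.mean(0);w,v=np.linalg.eigh(np.cov((T[:,:2]).T))
        print(cam,'bbox',s[i,:4].tolist(),'ztop',round(zt,4),'toprect ctr',np.round(r[0],1),'size',np.round(r[1],1),'ang',round(r[2],1),'all extents',np.percentile(B,[1,99],axis=0).round(3).tolist())
if __name__=='__main__':
    st();find('wrist','wf.png');find('top')
E
python3 find.py
```

```text
t 39.52 p [ 0.4567 -0.009   0.3259] F [0.5 0.  0.1] w 0.0858
[[-0.997, -0.057, 0.041], [-0.057, 0.998, 0.003], [-0.042, 0.0, -0.999]] q [-0.022 -0.016 -0.246  1.299  0.004 -0.079]
wrist bbox [215, 91, 23, 78] ztop 0.0207 toprect ctr [438.5 -46.6] size [24.1 97.4] ang 87.1 all extents [[0.391, -0.058], [0.485, -0.034]]
wrist bbox [364, 111, 43, 70] ztop 0.0346 toprect ctr [445.5 152.7] size [33.7 85.3] ang 87.2 all extents [[0.403, 0.136], [0.487, 0.169]]
wrist bbox [115, 125, 38, 70] ztop 0.0346 toprect ctr [ 482.3 -165.3] size [34.5 86.2] ang 77.7 all extents [[0.438, -0.183], [0.524, -0.141]]
top bbox [408, 189, 14, 27] ztop 0.0347 toprect ctr [ 541.8 -453.5] size [35.3 84.7] ang 84.8 all extents [[0.499, -0.471], [0.584, -0.434]]
top bbox [220, 218, 12, 28] ztop 0.0366 toprect ctr [444.1 154.4] size [33.9 85.8] ang 87.2 all extents [[0.402, 0.137], [0.487, 0.171]]
```

```bash
cat >> h.py <<'E'
def plan(p,phi):
    "turn first (printed), then shift in turned axes; tool y at angle phi deg"
    s=robot.sense();a=np.radians(phi);y=np.array([np.cos(a),np.sin(a),0]);z=np.array([0,0,-1.]);T=R.from_matrix(np.c_[np.cross(y,z),y,z])
    print('turn',np.round((R.from_rotvec(s['orientation']).inv()*T).as_rotvec(degrees=True),1),'then shift',np.round(T.inv().apply(np.array(p)-s['eef_pos'])/.03,2))
E
python3 -c "
from h import *
plan([.4385,-.0466,.1],87.1)"
```

```text
turn [0.2 2.4 6.3] then shift [ 0.59 -1.32  7.52]
```

>>> carry_out(series=[[0,0,0,0.2,2.4,6.3,0.4],[0.3,-0.66,0,0,0,0,0.4],[0.3,-0.66,0,0,0,0,0.4],[0,0,0.8,0,0,0,0.4],[0,0,0.9,0,0,0,0.4],[0,0,0.9,0,0,0,0.4],[0,0,0.9,0,0,0,0.4],[0,0,0.9,0,0,0,0.4],[0,0,0.9,0,0,0,0.4],[0,0,0.9,0,0,0,0.4],[0,0,0.9,0,0,0,0.4],[0,0,0,0,0,0,0.4]])

```text
time_s: 41.12
eef_pos: [0.4532, -0.0403, 0.1099]
orientation: [0.066, 3.127, 0.001]
wrist_force: [-0.3, -0.9, 0.5]
width: 0.0513
```

```bash
python3 -c "
from h import *
st()
plan([.4385,-.0466,.014],87.1)"
```

```text
t 41.12 p [ 0.4532 -0.0403  0.1099] F [-0.3 -0.9  0.5] w 0.0513
[[-0.999, 0.042, 0.014], [0.042, 0.999, 0.001], [-0.014, 0.001, -1.0]] q [-0.09   0.135 -0.596  0.826  0.002 -0.048]
turn [0.1 0.8 0.5] then shift [ 0.48 -0.23  3.2 ]
```

>>> carry_out(series=[[0.48,-0.23,0,0.1,0.8,0.5,0.4],[0,0,0.5,0,0,0,0.4],[0,0,0.6,0,0,0,0.4],[0,0,0.6,0,0,0,0.4],[0,0,0.6,0,0,0,0.4],[0,0,0.5,0,0,0,0.4],[0,0,0.2,0,0,0,0.4],[0,0,0,0,0,0,0.4]])

```text
time_s: 42.12
eef_pos: [0.4433, -0.0477, 0.0201]
orientation: [0.082, 3.131, -0.002]
wrist_force: [0.3, -0.7, 0.9]
width: 0.0512
```

```bash
python3 -c "
from h import *
st()
plan([.4385,-.0466,.014],87.1)"
```

```text
t 42.12 p [ 0.4433 -0.0477  0.0201] F [ 0.3 -0.7  0.9] w 0.0512
[[-0.999, 0.052, 0.01], [0.052, 0.999, -0.001], [-0.01, -0.001, -1.0]] q [-0.107  0.243 -0.714  0.603 -0.    -0.055]
turn [-0.1  0.6 -0.1] then shift [0.16 0.03 0.2 ]
```

>>> carry_out(series=[[0.16,0.03,0.2,0,0.6,0,0.4],[0,0,0,0,0,0,1],[0,0,0,0,0,0,1],[0,0,0,0,0,0,1],[0,0,0,0,0,0,1],[0,0,-0.5,0,0,0,1],[0,0,-0.8,0,0,0,1],[0,0,-0.8,0,0,0,1],[0,0,-0.8,0,0,0,1],[0,0,-0.8,0,0,0,1],[0,0,0,0,0,0,1]])

```text
time_s: 43.5
eef_pos: [0.4388, -0.0463, 0.1291]
orientation: [0.082, 3.14, -0.002]
wrist_force: [-0.5, 0.1, -0.4]
width: 0.0227
```

```bash
python3 -c "
from h import *
st()
plan([.369,.352,.12],90)"
```

```text
t 43.5 p [ 0.4388 -0.0463  0.1291] F [-0.5  0.1 -0.4] w 0.0227
[[-0.999, 0.052, 0.0], [0.052, 0.999, -0.001], [-0.0, -0.001, -1.0]] q [-0.105  0.1   -0.586  0.884 -0.001 -0.052]
turn [-0.1  0.  -3. ] then shift [ 2.33 13.28  0.3 ]
```

>>> carry_out(series=[[0,0.6,0,0,0,-3,1],[0,0.95,0,0,0,0,1],[0,0.95,0,0,0,0,1],[0,0.95,0,0,0,0,1],[0,0.95,0,0,0,0,1],[0,0.95,0,0,0,0,1],[0.3,0.95,0,0,0,0,1],[0.3,0.95,0,0,0,0,1],[0.3,0.95,0,0,0,0,1],[0.3,0.95,0,0,0,0,1],[0.3,0.95,0,0,0,0,1],[0.3,0.95,0,0,0,0,1]])

```text
time_s: 45.0
eef_pos: [0.3774, 0.2914, 0.1143]
orientation: [-0.005, -3.128, 0.011]
wrist_force: [-0.4, 0.1, 0.1]
width: 0.0228
```

>>> carry_out(series=[[0.3,0.95,0,0,0,0,1],[0.2,0.95,0,0,0,0,1],[0,0,0,0,0,0,1]])

```text
time_s: 45.38
eef_pos: [0.3597, 0.3503, 0.1099]
orientation: [-0.0, -3.124, 0.016]
wrist_force: [-0.0, -0.0, -1.6]
width: 0.0223
```

```bash
python3 -c "
from h import *
st()
plan([.369,.352,.035],90)"
```

```text
t 45.38 p [0.3597 0.3503 0.1099] F [-0.  -0.  -1.6] w 0.0223
[[-1.0, 0.0, -0.017], [0.0, 1.0, -0.01], [0.017, -0.01, -1.0]] q [ 0.769  0.243 -0.46   0.887  0.005  0.769]
turn [-0.6 -1.  -0. ] then shift [-0.31  0.06  2.5 ]
```

Lower into the shallow bin, release, rise.

>>> carry_out(series=[[-0.31,0.06,0,-0.6,-1,0,1],[0,0,0.7,0,0,0,1],[0,0,0.7,0,0,0,1],[0,0,0.7,0,0,0,1],[0,0,0.4,0,0,0,1],[0,0,0,0,0,0,0.4],[0,0,0,0,0,0,0.4],[0,0,0,0,0,0,0.4],[0,0,-0.6,0,0,0,0.4],[0,0,-0.9,0,0,0,0.4],[0,0,-0.9,0,0,0,0.4],[0,0,-0.5,0,0,0,0.4]])

```text
time_s: 46.88
eef_pos: [0.3728, 0.3475, 0.1225]
orientation: [0.009, 3.135, 0.002]
wrist_force: [0.5, 0.0, 0.0]
width: 0.0511
```

```bash
python3 - <<'E'
from h import *
import find
st()
d=shot('wrist');c=cloud(d)
P=c[(abs(c[:,:,0]-.369)<.065)&(abs(c[:,:,1]-.352)<.07)&(c[:,:,2]>.013)&(c[:,:,2]<.06)]
print('in tray',len(P),np.percentile(P,[2,50,98],axis=0).round(3).tolist())
find.find('top')
plan([.4335,.1533,.1],87.2)
E
```

```text
t 46.88 p [0.3728 0.3475 0.1225] F [0.5 0.  0. ] w 0.0511
[[-1.0, 0.006, 0.006], [0.006, 1.0, 0.002], [-0.006, 0.002, -1.0]] q [ 0.752  0.224 -0.452  0.889 -0.003  0.758]
in tray 3790 [[0.324, 0.335, 0.016], [0.366, 0.346, 0.023], [0.415, 0.358, 0.025]]
top bbox [408, 189, 14, 27] ztop 0.0351 toprect ctr [ 540.3 -453.4] size [36.1 81.1] ang 84.5 all extents [[0.499, -0.471], [0.584, -0.433]]
top bbox [318, 207, 14, 28] ztop 0.0359 toprect ctr [ 479.8 -163.6] size [33.7 82.6] ang 77.1 all extents [[0.438, -0.182], [0.524, -0.141]]
top bbox [220, 218, 12, 28] ztop 0.0364 toprect ctr [444.  155.1] size [32.3 85.1] ang 89.8 all extents [[0.402, 0.137], [0.487, 0.171]]
turn [0.1 0.4 2.5] then shift [-2.32 -6.38  0.75]
```

>>> carry_out(series=[[0,0,0,0.1,0.4,2.5,0.4],[-0.33,-0.91,0,0,0,0,0.4],[-0.33,-0.91,0,0,0,0,0.4],[-0.33,-0.91,0,0,0,0,0.4],[-0.33,-0.91,0,0,0,0,0.4],[-0.33,-0.91,0,0,0,0,0.4],[-0.33,-0.91,0,0,0,0,0.4],[-0.34,-0.91,0,0,0,0,0.4],[0,0,0,0,0,0,0.4]])

```text
time_s: 48.1
eef_pos: [0.4307, 0.1463, 0.1141]
orientation: [-0.076, -3.132, 0.006]
wrist_force: [1.1, 0.5, -1.3]
width: 0.0512
```

```bash
python3 - <<'E'
from h import *
st()
plan([.4335,.1533,.017],87.2)
E
```

```text
t 48.1 p [0.4307 0.1463 0.1141] F [ 1.1  0.5 -1.3] w 0.0512
[[-0.999, 0.049, -0.009], [0.049, 0.999, -0.004], [0.008, -0.004, -1.0]] q [ 0.328  0.148 -0.569  0.863 -0.001  0.377]
turn [-0.2 -0.5  0. ] then shift [-0.08  0.24  3.24]
```

>>> carry_out(series=[[-0.08,0.24,0,-0.2,-0.5,0,0.2],[0,0,0.5,0,0,0,0.2],[0,0,0.6,0,0,0,0.2],[0,0,0.6,0,0,0,0.2],[0,0,0.6,0,0,0,0.2],[0,0,0.5,0,0,0,0.2],[0,0,0,0,0,0,0.2]])

```text
time_s: 48.98
eef_pos: [0.4294, 0.1583, 0.0216]
orientation: [-0.063, -3.137, 0.001]
wrist_force: [-0.2, -0.5, 1.1]
width: 0.068
```

```bash
python3 - <<'E'
from h import *
st()
plan([.4335,.1533,.017],87.2)
E
```

```text
t 48.98 p [0.4294 0.1583 0.0216] F [-0.2 -0.5  1.1] w 0.068
[[-0.999, 0.04, -0.004], [0.04, 0.999, -0.001], [0.004, -0.001, -1.0]] q [ 0.353  0.269 -0.673  0.632  0.001  0.393]
turn [-0.  -0.2  0.5] then shift [-0.14 -0.16  0.15]
```

>>> carry_out(series=[[-0.14,-0.16,0.15,0,-0.2,0.5,0.2],[0,0,0,0,0,0,1],[0,0,0,0,0,0,1],[0,0,0,0,0,0,1],[0,0,0,0,0,0,1],[0,0,-0.5,0,0,0,1],[0,0,-0.8,0,0,0,1],[0,0,-0.8,0,0,0,1],[0,0,-0.9,0,0,0,1],[0,0,-0.9,0,0,0,1],[0,0,-0.5,0,0,0,1],[0,0,0,0,0,0,1]])

```text
time_s: 50.48
eef_pos: [0.4344, 0.1539, 0.1601]
orientation: [0.076, 3.135, 0.002]
wrist_force: [-0.5, 0.3, -0.2]
width: 0.0328
```

```bash
python3 - <<'E'
from h import *
st()
plan([.36,-.403,.15],85)
d=shot('top');c=cloud(d)
P=c[(c[:,:,2]>.04)&(c[:,:,2]<.07)&(c[:,:,0]>.26)&(c[:,:,0]<.47)&(c[:,:,1]>-.47)&(c[:,:,1]<-.25)]
r=cv2.minAreaRect((P[:,:2]*1000).astype(np.float32));print(r,np.percentile(P,[1,99],axis=0))
E
```

```text
t 50.48 p [0.4344 0.1539 0.1601] F [-0.5  0.3 -0.2] w 0.0328
[[-0.999, 0.049, 0.005], [0.049, 0.999, 0.001], [-0.005, 0.002, -1.0]] q [ 0.341  0.102 -0.506  0.957 -0.001  0.39 ]
turn [0.1 0.3 2.2] then shift [  0.85 -18.71   0.34]
((368.7865905761719, -353.1858215332031), (162.51344299316406, 150.6914520263672), 84.4968032836914) [[ 0.28905153 -0.43599027  0.04037788]
 [ 0.44842189 -0.2679003   0.05921281]]
```

>>> carry_out(series=[[0,-0.5,0,0.1,0.3,2.5,1],[0,-0.95,0,0,0,0,1],[0,-0.95,0,0,0,0,1],[0,-0.95,0,0,0,0,1],[0,-0.95,0,0,0,0,1],[0,-0.95,0,0,0,0,1],[0,-0.95,0,0,0,0,1],[0,-0.95,0,0,0,0,1],[0,-0.95,0,0,0,0,1],[0,-0.95,0,0,0,0,1],[0,-0.95,0,0,0,0,1],[0,-0.95,0,0,0,0,1]])

```text
time_s: 52.02
eef_pos: [0.3872, -0.1895, 0.1507]
orientation: [-0.177, -3.113, 0.005]
wrist_force: [-0.4, 1.6, 0.1]
width: 0.0332
```

>>> carry_out(series=[[0,-0.95,0,0,0,0,1],[0.2,-0.95,0,0,0,0,1],[0.2,-0.95,0,0,0,0,1],[0.2,-0.95,0,0,0,0,1],[0.2,-0.95,0,0,0,0,1],[0.2,-0.95,0,0,0,0,1],[0,-0.95,0,0,0,0,1],[0,-0.7,0,0,0,0,1],[0,0,0,0,0,0,1]])

```text
time_s: 53.15
eef_pos: [0.3159, -0.4131, 0.1438]
orientation: [-0.209, -3.095, -0.01]
wrist_force: [0.4, 0.5, -1.1]
width: 0.0331
```

```bash
python3 - <<'E'
from h import *
st()
plan([.3526,-.3977,.04],84.5)
E
```

```text
t 53.15 p [ 0.3159 -0.4131  0.1438] F [ 0.4  0.5 -1.1] w 0.0331
[[-0.99, 0.134, -0.039], [0.134, 0.991, 0.009], [0.04, 0.004, -0.999]] q [-0.903  0.252 -0.362  0.987 -0.025 -0.768]
turn [ 0.3 -2.3 -2.2] then shift [-1.17  0.63  3.46]
```

>>> carry_out(series=[[0,0,0,0.3,-2.3,-2.2,1],[-0.58,0.42,0,0,0,0,1],[-0.58,0.42,0,0,0,0,1],[0,0,0.6,0,0,0,1],[0,0,0.7,0,0,0,1],[0,0,0.6,0,0,0,1],[0,0,0,0,0,0,1]])

```text
time_s: 54.02
eef_pos: [0.3518, -0.3833, 0.0832]
orientation: [-0.148, -3.135, -0.012]
wrist_force: [-0.3, -0.2, 0.2]
width: 0.0329
```

```bash
python3 - <<'E'
from h import *
st()
plan([.3533,-.3917,.035],84.5)
E
```

```text
t 54.02 p [ 0.3518 -0.3833  0.0832] F [-0.3 -0.2  0.2] w 0.0329
[[-0.996, 0.094, -0.002], [0.094, 0.996, 0.007], [0.003, 0.007, -1.0]] q [-0.83   0.293 -0.462  0.823  0.003 -0.736]
turn [ 0.4 -0.2  0.1] then shift [-0.08 -0.27  1.61]
```

>>> carry_out(series=[[-0.08,-0.22,0,0.4,-0.2,0,1],[0,0,0.5,0,0,0,1],[0,0,0.5,0,0,0,1],[0,0,0.5,0,0,0,1],[0,0,0,0,0,0,0.5],[0,0,0,0,0,0,0.5],[0,0,0,0,0,0,0.5],[0,0,-0.6,0,0,0,0.5],[0,0,-0.9,0,0,0,0.5],[0,0,-0.9,0,0,0,0.4],[0,0,-0.9,0,0,0,0.4],[0,0,0,0,0,0,0.4]])

```text
time_s: 55.52
eef_pos: [0.355, -0.3917, 0.1406]
orientation: [0.148, 3.134, -0.006]
wrist_force: [0.5, 0.1, -0.1]
width: 0.0514
```

```bash
python3 - <<'E'
from h import *
import find
st()
find.find('top')
d=shot('wrist');c=cloud(d)
P=c[(abs(c[:,:,0]-.369)<.06)&(abs(c[:,:,1]+.353)<.06)&(c[:,:,2]>.02)&(c[:,:,2]<.07)]
print('in crate',len(P),np.percentile(P,[2,50,98],axis=0).round(3).tolist())
plan([.4706,-.1627,.1],77.5)
E
```

```text
t 55.52 p [ 0.355  -0.3917  0.1406] F [ 0.5  0.1 -0.1] w 0.0514
[[-0.996, 0.094, 0.004], [0.094, 0.996, -0.004], [-0.004, -0.003, -1.0]] q [-0.835  0.241 -0.385  0.94   0.    -0.74 ]
top bbox [408, 189, 14, 27] ztop 0.0351 toprect ctr [ 540.7 -455.2] size [36.1 84.2] ang 79.9 all extents [[0.499, -0.471], [0.584, -0.433]]
top bbox [318, 207, 14, 28] ztop 0.036 toprect ctr [ 480.  -163.7] size [33.5 83.2] ang 77.9 all extents [[0.438, -0.182], [0.524, -0.141]]
in crate 4836 [[0.322, -0.406, 0.025], [0.356, -0.39, 0.037], [0.405, -0.372, 0.039]]
turn [-0.   0.1  7.1] then shift [-2.16  8.25  1.27]
```

>>> carry_out(series=[[0,0.4,0,0,0.1,7.1,0.2],[-0.27,0.95,0,0,0,0,0.2],[-0.27,0.95,0,0,0,0,0.2],[-0.27,0.95,0,0,0,0,0.2],[-0.27,0.95,0,0,0,0,0.2],[-0.27,0.95,0,0,0,0,0.2],[-0.27,0.95,0,0,0,0,0.2],[-0.27,0.95,0,0,0,0,0.2],[-0.27,0.95,0,0,0,0,0.2],[0,0,0,0,0,0,0.2]])

```text
time_s: 56.88
eef_pos: [0.4642, -0.1595, 0.125]
orientation: [-0.35, -3.103, -0.012]
wrist_force: [0.1, -1.1, 0.6]
width: 0.0682
```

```bash
python3 - <<'E'
from h import *
st()
plan([.4706,-.1627,.017],77.5)
E
```

```text
t 56.88 p [ 0.4642 -0.1595  0.125 ] F [ 0.1 -1.1  0.6] w 0.0682
[[-0.975, 0.223, -0.017], [0.223, 0.975, 0.01], [0.019, 0.006, -1.0]] q [-0.333  0.209 -0.466  0.916  0.003 -0.109]
turn [ 0.3 -1.1 -0.4] then shift [-0.23 -0.06  3.6 ]
```

>>> carry_out(series=[[-0.23,-0.06,0,0.3,-1.1,-0.4,0.2],[0,0,0.5,0,0,0,0.2],[0,0,0.6,0,0,0,0.2],[0,0,0.7,0,0,0,0.2],[0,0,0.7,0,0,0,0.2],[0,0,0.6,0,0,0,0.2],[0,0,0,0,0,0,0.2]])

```text
time_s: 57.75
eef_pos: [0.465, -0.1667, 0.0228]
orientation: [-0.351, -3.117, 0.001]
wrist_force: [-1.1, -0.1, -0.1]
width: 0.0682
```

```bash
python3 - <<'E'
from h import *
st()
plan([.4706,-.1627,.017],77.5)
E
```

```text
t 57.75 p [ 0.465  -0.1667  0.0228] F [-1.1 -0.1 -0.1] w 0.0682
[[-0.975, 0.222, -0.005], [0.222, 0.975, -0.0], [0.005, -0.001, -1.0]] q [-0.343  0.325 -0.588  0.663 -0.002 -0.119]
turn [-0.1 -0.3 -0.3] then shift [-0.15  0.17  0.19]
```

>>> carry_out(series=[[-0.15,0.17,0.19,0,-0.3,-0.3,0.2],[0,0,0,0,0,0,1],[0,0,0,0,0,0,1],[0,0,0,0,0,0,1],[0,0,0,0,0,0,1],[0,0,-0.5,0,0,0,1],[0,0,-0.8,0,0,0,1],[0,0,-0.8,0,0,0,1],[0,0,-0.9,0,0,0,1],[0,0,-0.9,0,0,0,1],[0,0,-0.3,0,0,0,1],[0,0,0,0,0,0,1]])

```text
time_s: 59.25
eef_pos: [0.4716, -0.1632, 0.1532]
orientation: [0.343, 3.116, -0.004]
wrist_force: [-0.1, -0.5, -0.6]
width: 0.0332
```

```bash
python3 - <<'E'
from h import *
st()
plan([.3611,-.3101,.15],84.5)
E
```

```text
t 59.25 p [ 0.4716 -0.1632  0.1532] F [-0.1 -0.5 -0.6] w 0.0332
[[-0.976, 0.218, 0.006], [0.218, 0.976, -0.003], [-0.007, -0.002, -1.0]] q [-0.332  0.177 -0.435  0.953 -0.001 -0.113]
turn [-0.1  0.4 -7.1] then shift [ 3.2  -5.23  0.11]
```

>>> carry_out(series=[[0,0,0,0,0.4,-7.1,1],[0.5,-0.85,0,0,0,0,1],[0.54,-0.88,0,0,0,0,1],[0.54,-0.88,0,0,0,0,1],[0.54,-0.88,0,0,0,0,1],[0.54,-0.88,0,0,0,0,1],[0.54,-0.86,0,0,0,0,1],[0,0,0.5,0,0,0,1],[0,0,0.8,0,0,0,1],[0,0,0.8,0,0,0,1],[0,0,0,0,0,0,1]])

```text
time_s: 60.62
eef_pos: [0.352, -0.3082, 0.0764]
orientation: [-0.14, -3.123, -0.014]
wrist_force: [1.1, 0.2, 1.4]
width: 0.033
```

```bash
python3 - <<'E'
from h import *
st()
plan([.3611,-.3101,.035],84.5)
E
```

```text
t 60.62 p [ 0.352  -0.3082  0.0764] F [1.1 0.2 1.4] w 0.033
[[-0.996, 0.089, -0.015], [0.089, 0.996, 0.01], [0.016, 0.008, -1.0]] q [-0.717  0.221 -0.579  0.789 -0.003 -0.628]
turn [ 0.5 -0.9  0.4] then shift [-0.31 -0.03  1.38]
```

>>> carry_out(series=[[-0.31,-0.03,0,0.5,-0.9,0.4,1],[0,0,0.5,0,0,0,1],[0,0,0.5,0,0,0,1],[0,0,0.35,0,0,0,1],[0,0,0,0,0,0,0.5],[0,0,0,0,0,0,0.5],[0,0,0,0,0,0,0.5],[0,0,-0.6,0,0,0,0.5],[0,0,-0.9,0,0,0,0.5],[0,0,-0.9,0,0,0,0.4],[0,0,-0.9,0,0,0,0.4],[0,0,0,0,0,0,0.4]])

```text
time_s: 62.12
eef_pos: [0.3643, -0.3116, 0.1369]
orientation: [0.15, 3.134, -0.014]
wrist_force: [0.1, 0.2, -0.4]
width: 0.0511
```

```bash
python3 - <<'E'
from h import *
import find
st()
find.find('top');find.find('wrist')
d=shot('wrist');c=cloud(d)
P=c[(abs(c[:,:,0]-.369)<.06)&(abs(c[:,:,1]+.353)<.063)&(c[:,:,2]>.028)&(c[:,:,2]<.07)]
for Q in(P[P[:,1]<-.35],P[P[:,1]>-.35]): print('in crate',len(Q),np.percentile(Q,[2,50,98],axis=0).round(3).tolist())
plan([.530,-.4525,.15],84.8)
E
```

```text
t 62.12 p [ 0.3643 -0.3116  0.1369] F [ 0.1  0.2 -0.4] w 0.0511
[[-0.995, 0.095, 0.003], [0.095, 0.995, -0.009], [-0.004, -0.009, -1.0]] q [-0.704  0.154 -0.503  0.905 -0.005 -0.609]
top bbox [408, 189, 14, 27] ztop 0.0352 toprect ctr [ 541.4 -453.6] size [35.5 84.7] ang 84.7 all extents [[0.499, -0.47], [0.584, -0.433]]
wrist bbox [107, 367, 24, 17] ztop 0.0344 toprect ctr [ 507.4 -441.3] size [17.  14.4] ang 66.9 all extents [[0.501, -0.45], [0.516, -0.435]]
in crate 4874 [[0.323, -0.405, 0.029], [0.355, -0.389, 0.038], [0.403, -0.371, 0.039]]
in crate 4732 [[0.332, -0.326, 0.029], [0.365, -0.31, 0.038], [0.415, -0.293, 0.039]]
turn [-0.3 -0.  -0.3] then shift [-5.99 -4.22 -0.53]
```

>>> carry_out(series=[[-0.5,-0.3,-0.3,-0.3,0,-0.3,0.2],[-0.92,-0.65,-0.2,0,0,0,0.2],[-0.92,-0.65,0,0,0,0,0.2],[-0.92,-0.65,0,0,0,0,0.2],[-0.92,-0.65,0,0,0,0,0.2],[-0.92,-0.65,0,0,0,0,0.2],[-0.9,-0.65,0,0,0,0,0.2],[0,0,0,0,0,0,0.2]])

```text
time_s: 63.28
eef_pos: [0.5294, -0.4503, 0.1333]
orientation: [-0.14, -3.122, -0.02]
wrist_force: [-0.1, 0.3, 0.2]
width: 0.068
```

```bash
python3 - <<'E'
from h import *
import find
st()
find.find('wrist')
plan([.530,-.4525,.017],84.8)
E
```

```text
t 63.27 p [ 0.5294 -0.4503  0.1333] F [-0.1  0.3  0.2] w 0.068
[[-0.996, 0.09, -0.015], [0.09, 0.996, 0.014], [0.017, 0.012, -1.0]] q [-0.705  0.564  0.08   1.107  0.    -0.615]
wrist bbox [223, 163, 49, 116] ztop 0.0345 toprect ctr [ 544.2 -455.8] size [34.2 86.4] ang 84.4 all extents [[0.501, -0.472], [0.586, -0.437]]
turn [ 0.8 -1.   0.1] then shift [-0.07 -0.1   3.87]
```

>>> carry_out(series=[[-0.15,-0.17,0,0.8,-1,0.1,0.2],[0,0,0.6,0,0,0,0.2],[0,0,0.7,0,0,0,0.2],[0,0,0.7,0,0,0,0.2],[0,0,0.7,0,0,0,0.2],[0,0,0.6,0,0,0,0.2],[0,0,0,0,0,0,0.2]])

```text
time_s: 64.2
eef_pos: [0.5265, -0.4501, 0.0256]
orientation: [-0.144, -3.134, -0.004]
wrist_force: [-0.6, -0.4, 0.6]
width: 0.0682
```

```bash
python3 - <<'E'
from h import *
st()
plan([.5323,-.4546,.017],84.8)
E
```

```text
t 64.2 p [ 0.5265 -0.4501  0.0256] F [-0.6 -0.4  0.6] w 0.0682
[[-0.996, 0.092, -0.004], [0.092, 0.996, 0.003], [0.005, 0.002, -1.0]] q [-0.707  0.634 -0.065  0.877 -0.001 -0.615]
turn [ 0.1 -0.3 -0.1] then shift [-0.21 -0.13  0.29]
```

>>> carry_out(series=[[-0.21,-0.13,0.28,0,-0.3,0,0.2],[0,0,0,0,0,0,1],[0,0,0,0,0,0,1],[0,0,0,0,0,0,1],[0,0,0,0,0,0,1],[0,0,-0.5,0,0,0,1],[0,0,-0.8,0,0,0,1],[0,0,-0.8,0,0,0,1],[0,0,-0.9,0,0,0,1],[0,0,-0.9,0,0,0,1],[0,0,-0.3,0,0,0,1],[0,0,0,0,0,0,1]])

```text
time_s: 65.7
eef_pos: [0.534, -0.4563, 0.1546]
orientation: [0.144, 3.132, -0.003]
wrist_force: [0.2, 0.4, -0.4]
width: 0.0331
```

```bash
python3 - <<'E'
from h import *
st()
plan([.357,-.350,.15],84.5)
E
```

```text
t 65.7 p [ 0.534  -0.4563  0.1546] F [ 0.2  0.4 -0.4] w 0.0331
[[-0.996, 0.092, 0.007], [0.092, 0.996, -0.002], [-0.007, -0.002, -1.0]] q [-0.708  0.543  0.094  1.116  0.002 -0.616]
turn [-0.1  0.4  0.2] then shift [6.21 2.96 0.15]
```

>>> carry_out(series=[[0.5,0.24,0,0,0.4,0.2,1],[0.95,0.45,0,0,0,0,1],[0.95,0.45,0,0,0,0,1],[0.95,0.45,0,0,0,0,1],[0.95,0.45,0,0,0,0,1],[0.95,0.45,0,0,0,0,1],[0.9,0.45,0,0,0,0,1],[0,0,0.6,0,0,0,1],[0,0,0.6,0,0,0,1],[0,0,0,0,0,0,1]])

```text
time_s: 66.95
eef_pos: [0.3465, -0.3413, 0.1066]
orientation: [-0.149, -3.124, -0.015]
wrist_force: [-0.2, -0.3, -1.4]
width: 0.0331
```

```bash
python3 - <<'E'
from h import *
st()
plan([.357,-.350,.056],84.5)
E
```

```text
t 66.95 p [ 0.3465 -0.3413  0.1066] F [-0.2 -0.3 -1.4] w 0.0331
[[-0.995, 0.095, -0.013], [0.095, 0.995, 0.01], [0.014, 0.009, -1.0]] q [-0.777  0.217 -0.503  0.868 -0.002 -0.681]
turn [ 0.5 -0.8  0. ] then shift [-0.38 -0.25  1.69]
```

>>> carry_out(series=[[-0.38,-0.25,0,0.5,-0.8,0,1],[0,-0.03,0.6,0,0,0,1],[0,-0.03,0.6,0,0,0,1],[0,-0.03,0.4,0,0,0,1],[0,0,0,0,0,0,1],[0,0,0,0,0,0,0.5],[0,0,0,0,0,0,0.5],[0,0,0,0,0,0,0.5],[0,0,-0.6,0,0,0,0.5],[0,0,-0.9,0,0,0,0.5],[0,0,-0.9,0,0,0,1],[0,0,-0.9,0,0,0,1]])

```text
time_s: 68.45
eef_pos: [0.361, -0.356, 0.1619]
orientation: [0.149, 3.132, -0.008]
wrist_force: [0.5, -0.4, -0.8]
width: 0.007
```

```bash
python3 - <<'E'
from h import *
import find
st()
find.find('top')
d=shot('wrist','wc.png');c=cloud(d)
P=c[(abs(c[:,:,0]-.369)<.06)&(abs(c[:,:,1]+.353)<.063)&(c[:,:,2]>.028)&(c[:,:,2]<.1)]
for lo,hi in((-.45,-.369),(-.369,-.33),(-.329,-.2)):
    Q=P[(P[:,1]>lo)&(P[:,1]<hi)]; print('in crate',len(Q),np.percentile(Q,[2,50,98],axis=0).round(3).tolist())
a=shot('top','top4.png')
cv2.imwrite('pics/top4z.png',cv2.resize(a['img'][130:290,125:430],None,fx=2.6,fy=2.6,interpolation=cv2.INTER_CUBIC)[:,:,::-1])
plan([.628,-.12,.25],90)
E
```

```text
t 68.45 p [ 0.361  -0.356   0.1619] F [ 0.5 -0.4 -0.8] w 0.007
[[-0.995, 0.095, 0.006], [0.095, 0.995, -0.005], [-0.007, -0.005, -1.0]] q [-0.779  0.183 -0.406  0.974  0.    -0.684]
in crate 4157 [[0.323, -0.405, 0.029], [0.357, -0.389, 0.038], [0.405, -0.37, 0.043]]
in crate 4615 [[0.331, -0.368, 0.038], [0.361, -0.35, 0.052], [0.407, -0.331, 0.061]]
in crate 4056 [[0.333, -0.328, 0.029], [0.364, -0.311, 0.038], [0.415, -0.293, 0.041]]
turn [-0.4  0.5 -5.4] then shift [-8.86  7.9  -2.92]
```

View pics/top4z.png

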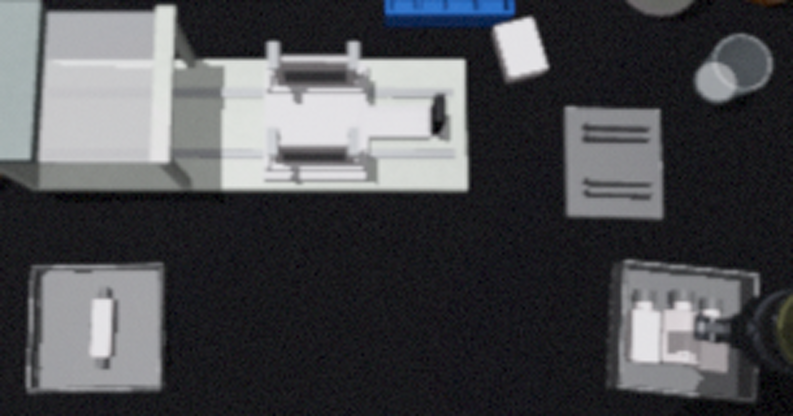

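>>> carry_out(series=[[0,0,-0.9,0,0.5,-5.4,1],[-0.5,0.5,-0.9,0,0,0,1],[-0.9,0.8,-0.9,0,0,0,1],[-0.9,0.8,-0.2,0,0,0,1],[-0.9,0.8,0,0,0,0,1],[-0.9,0.8,0,0,0,0,1],[-0.9,0.8,0,0,0,0,1],[-0.9,0.8,0,0,0,0,1],[-0.9,0.8,0,0,0,0,1],[-0.9,0.8,0,0,0,0,1],[-0.5,0.5,0,0,0,0,1],[0,0,0,0,0,0,1]])

```text
time_s: 70.1
eef_pos: [0.6103, -0.1252, 0.236]
orientation: [-0.0, -3.126, 0.002]
wrist_force: [-0.7, 0.7, 0.2]
width: 0.0001
```

```bash
python3 chk.py; python3 - <<'E'
from h import *
d=shot('wrist','wp.png');c=cloud(d)
P=c[(c[:,:,2]>.088)&(c[:,:,2]<.105)&(abs(c[:,:,0]-.628)<.03)&(c[:,:,1]>-.1)&(c[:,:,1]<-.03)];print('handle',len(P),np.percentile(P,[2,50,98],axis=0).round(4).tolist() if len(P) else '')
plan([.628,-.13,.075],90)
a=shot('top');c=cloud(a)
for x0 in(.576,.676):
  P=c[(abs(c[:,:,0]-x0)<.03)&(abs(c[:,:,1]-.0876)<.03)&(c[:,:,2]>.07)]
  print('topcam',len(P),np.percentile(P,[5,50,95],axis=0).round(3).tolist() if len(P) else '')
E
```

```text
t 70.1 p [ 0.6103 -0.1252  0.236 ] F [-0.7  0.7  0.2] w 0.0001
[[-1.0, 0.0, -0.015], [0.0, 1.0, -0.001], [0.015, -0.001, -1.0]] q [-0.2    0.372  0.021  1.234 -0.004 -0.2  ]
top edge 0.576 0 
top edge 0.676 115 [[0.6717, 0.0585, 0.1363], [0.6744, 0.0638, 0.1377], [0.6777, 0.0692, 0.1389]]
far front face: slope_y,slope_z,x@floor [-0.00165797  0.00452733  0.67162928] 2061 0.0003181079966942175
near any 307 [[0.572, 0.0516, 0.0454], [0.5722, 0.0654, 0.0797], [0.5726, 0.0986, 0.1178]]
handle 733 [[0.6103, -0.0692, 0.0894], [0.6261, -0.0633, 0.0964], [0.6441, -0.056, 0.098]]
turn [-0.1 -0.9 -0.1] then shift [-0.62 -0.12  5.38]
topcam 122 [[0.57, 0.063, 0.081], [0.571, 0.088, 0.116], [0.575, 0.114, 0.14]]
topcam 175 [[0.67, 0.061, 0.074], [0.671, 0.086, 0.116], [0.677, 0.114, 0.139]]
```

>>> carry_out(series=[[-0.6,-0.15,0,-0.1,-0.9,0,1],[0,0,0.7,0,0,0,1],[0,0,0.8,0,0,0,1],[0,0,0.8,0,0,0,1],[0,0,0.8,0,0,0,1],[0,0,0.8,0,0,0,1],[0,0,0.8,0,0,0,1],[0,0,0.6,0,0,0,1],[0,0,0,0,0,0,1]])

```text
time_s: 71.38
eef_pos: [0.635, -0.1428, 0.0762]
orientation: [0.022, 3.126, -0.006]
wrist_force: [0.5, 0.2, -0.1]
width: -0.0003
```

```bash
python3 - <<'E'
from h import *
st()
plan([.628,-.08,.072],90)
E
```

```text
t 71.38 p [ 0.635  -0.1428  0.0762] F [ 0.5  0.2 -0.1] w -0.0003
[[-1.0, 0.014, 0.016], [0.014, 1.0, -0.004], [-0.016, -0.004, -1.0]] q [-0.221  0.5   -0.165  0.89  -0.    -0.207]
turn [-0.2  0.9 -0.8] then shift [0.23 2.09 0.14]
```

>>> carry_out(series=[[0.23,0.6,0.1,-0.2,0.9,-0.8,1],[0,0.6,0,0,0,0,1],[0,0.15,0,0,0,0,1],[0,0.1,0,0,0,0,1],[0,0.1,0,0,0,0,1],[0,0.12,0,0,0,0,1],[0,0.15,0,0,0,0,1],[0,0.2,0,0,0,0,1],[0,0.25,0,0,0,0,1],[0,0.3,0,0,0,0,1],[0,0.3,0,0,0,0,1],[0,0.3,0,0,0,0,1]])

```text
time_s: 72.88
eef_pos: [0.6307, -0.0443, 0.0767]
orientation: [0.003, 3.137, -0.007]
wrist_force: [-0.6, -3.0, 1.4]
width: 0.0002
```

```bash
python3 - <<'E'
from h import *
st()
plan([.628,.14,.072],90)
a=shot('top');c=cloud(a)
P=c[(c[:,:,2]>.143)&(c[:,:,2]<.158)&(c[:,:,1]<.3)&(c[:,:,1]>0)&(c[:,:,0]>.655)&(c[:,:,0]<.695)]
print('far lips y',np.percentile(P[:,1],[3,97]))
for x0 in(.576,.676):
  P=c[(abs(c[:,:,0]-x0)<.03)&(c[:,:,1]>.06)&(c[:,:,1]<.21)&(c[:,:,2]>.07)&(c[:,:,2]<.142)]
  print('topcam',len(P),np.percentile(P,[5,50,95],axis=0).round(3).tolist() if len(P) else '')
E
```

```text
t 72.88 p [ 0.6307 -0.0443  0.0767] F [-0.6 -3.   1.4] w 0.0002
[[-1.0, 0.002, 0.005], [0.002, 1.0, -0.005], [-0.005, -0.005, -1.0]] q [-0.068  0.476 -0.202  0.887 -0.004 -0.066]
turn [-0.3  0.3 -0.1] then shift [0.09 6.14 0.16]
far lips y [0.07821061 0.17953933]
topcam 175 [[0.57, 0.091, 0.082], [0.571, 0.13, 0.116], [0.582, 0.168, 0.14]]
topcam 244 [[0.67, 0.086, 0.073], [0.671, 0.127, 0.114], [0.677, 0.167, 0.139]]
```

>>> carry_out(series=[[0.05,0.3,0,-0.3,0.3,0,1],[0,0.4,0,0,0,0,1],[0,0.45,0,0,0,0,1],[0,0.45,0,0,0,0,1],[0,0.45,0,0,0,0,1],[0,0.45,0,0,0,0,1],[0,0.45,0,0,0,0,1],[0,0.45,0,0,0,0,1],[0,0.45,0,0,0,0,1],[0,0.4,0,0,0,0,1],[0,0.35,0,0,0,0,1],[0,0.25,0,0,0,0,1]])

```text
time_s: 74.42
eef_pos: [0.6293, 0.1131, 0.0767]
orientation: [-0.0, -3.141, -0.003]
wrist_force: [1.1, -2.6, 0.4]
width: 0.0
```

```bash
python3 - <<'E'
from h import *
st()
E
```

```text
t 74.42 p [0.6293 0.1131 0.0767] F [ 1.1 -2.6  0.4] w 0.0
[[-1.0, 0.0, -0.0], [0.0, 1.0, 0.002], [0.0, 0.002, -1.0]] q [ 0.177  0.492 -0.176  0.902  0.002  0.177]
```

About 22 mm to go; ease onto the stop.

>>> carry_out(series=[[0,0.18,0,0,0,0,1],[0,0.15,0,0,0,0,1],[0,0.12,0,0,0,0,1],[0,0.12,0,0,0,0,1],[0,0.12,0,0,0,0,1]])

```text
time_s: 75.05
eef_pos: [0.6293, 0.1349, 0.0768]
orientation: [-0.001, -3.141, -0.003]
wrist_force: [0.9, -3.7, -0.6]
width: -0.0002
```

>>> carry_out(series=[[0,0.12,0,0,0,0,1],[0,0.12,0,0,0,0,1]])

```text
time_s: 75.3
eef_pos: [0.6293, 0.1373, 0.0769]
orientation: [-0.005, -3.141, 0.015]
wrist_force: [0.1, -18.6, 4.6]
width: -0.0001
```

>>> carry_out(series=[[0,0.12,0,0,0,0,1],[0,0.12,0,0,0,0,1]])

```text
time_s: 75.55
eef_pos: [0.6292, 0.1369, 0.0771]
orientation: [0.012, 3.141, -0.038]
wrist_force: [0.8, -14.8, 3.1]
width: 0.0001
```

>>> carry_out(series=[[0,-0.2,0,0,0,0,1],[0,-0.5,0,0,0,0,1],[0,-0.8,0,0,0,0,1],[0,-0.5,-0.6,0,0,0,1],[0,0,-0.9,0,0,0,1],[0,0,-0.9,0,0,0,1],[0,0,-0.9,0,0,0,1],[0,0,-0.9,0,0,0,1],[0.5,0,-0.9,0,0,0,1],[0.6,0,-0.5,0,0,0,1],[0.6,0,0,0,0,0,1],[0,0,0,0,0,0,1]])

```text
time_s: 77.05
eef_pos: [0.5768, 0.0786, 0.2635]
orientation: [0.012, 3.134, -0.019]
wrist_force: [0.1, -0.4, -0.7]
width: -0.0001
```

```bash
python3 - <<'E'
from h import *
import find
st()
d=shot('wrist','we.png');c=cloud(d)
P=c[(c[:,:,2]>.088)&(c[:,:,2]<.105)&(abs(c[:,:,0]-.628)<.03)&(c[:,:,1]>.1)&(c[:,:,1]<.2)];print('handle',len(P),np.percentile(P,[2,50,98],axis=0).round(4).tolist() if len(P) else '')
find.find('top')
a=shot('top','top5.png');s=shot('side','side5.png');ca=cloud(a)
cv2.imwrite('pics/end.png',np.vstack([cv2.resize(a['img'][135:285,125:425],None,fx=2.6,fy=1.9,interpolation=cv2.INTER_CUBIC),cv2.resize(s['img'][110:330,140:440],(780,300),interpolation=cv2.INTER_CUBIC)])[:,:,::-1])
P=ca[(abs(ca[:,:,0]-.369)<.06)&(abs(ca[:,:,1]+.353)<.063)&(ca[:,:,2]>.02)];print('crate zmax',np.percentile(P[:,2],[50,95,99]))
E
```

```text
t 77.05 p [0.5768 0.0786 0.2635] F [ 0.1 -0.4 -0.7] w -0.0001
[[-1.0, 0.008, 0.008], [0.008, 1.0, -0.012], [-0.008, -0.012, -1.0]] q [ 0.143  0.268 -0.061  1.237 -0.013  0.15 ]
handle 583 [[0.6097, 0.1508, 0.0892], [0.6252, 0.1566, 0.0963], [0.6433, 0.1639, 0.098]]
crate zmax [0.03820848 0.05822503 0.06161288]
```

View pics/end.png

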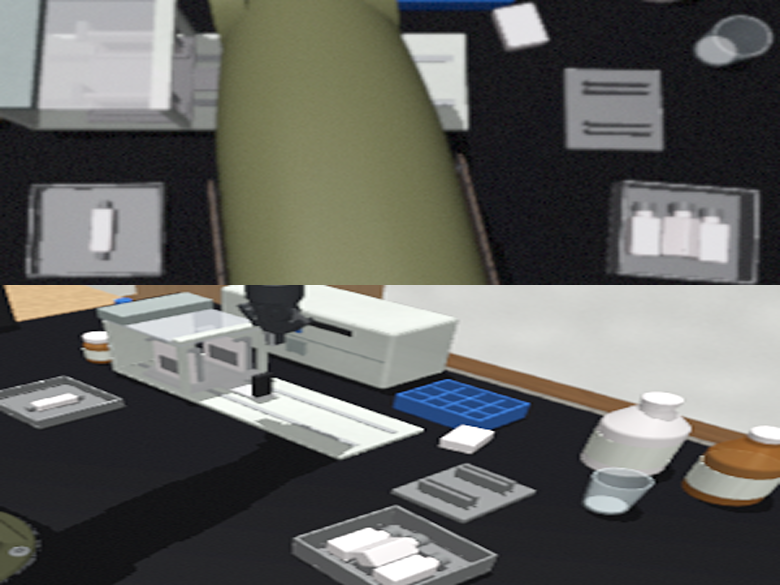

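View pics/we.png

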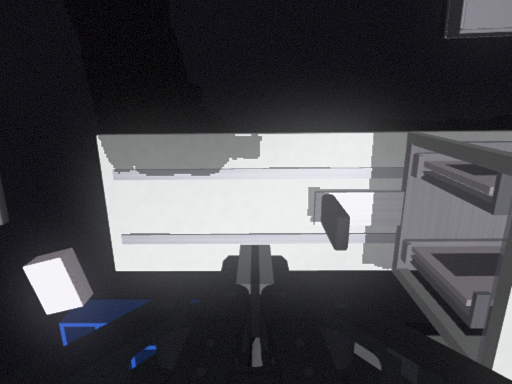

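```bash
python3 -c "
from h import *
print(robot.job_done())"
```

```text
the job is handed in; nothing more can be done
None
```

I drew the carriage out to its loading stop and stood a cassette in each groove, far one first. Then I cleared the bench and pushed the carriage home with closed fingers, and handed the job in at about 77 s. There were four spent things: three bottles went into the deep bin and one cartridge into the shallow bin. One bottle had been knocked aside mid-run; I found it again before grasping it.

What the last checks showed:
- **Carriage:** the handle's measured travel from out to home is 220 mm, and the last push met the stop at about 15–18 N.
- **Cassettes:** both look upright under the hood in the last side and wrist pictures. I last measured them before the push, when they were vertical and seated on the groove floors. I did not measure them again under the hood.
- **Bottles and cartridge:** all lie inside their bins.
- **Bystanders:** the beaker, jar and timer look unmoved in the pictures. I did not measure them at the end.
- **Robot:** it stands clear, touching nothing.

What did not go quite as planned:
- The carriage started about 15 mm short of home. My first grasp drifted and pushed it home before I pulled it out.
- After I let go, the cassettes rocked and settled standing on their feet, a few mm clear of the posts instead of leaning on them.
- The middle bottle is wedged slightly raised between the other two. Its top is about 60 mm above the bench, roughly 5 mm over the rim, but its centre should be well under the 60 mm height limit.

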